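Check a gearbox with its dipstick

ROBOT

A 6-joint arm with a two-finger parallel gripper is mounted at the origin on the work surface. World frame = base frame: x ahead of the robot, y to its left, z up, the work surface at z = 0. Lengths are in m, angles in rad, forces in N, time in s.
With the tool pointing down it reaches from about 0.325 to 0.775 m from the base axis. Payload 9.3 kg.
Tool frame: the origin (TCP) lies on the front face of the gripper's body, between the roots of the fingers; the fingertips stand 73 mm ahead of it and the grasp point (between the pads) lies 54 mm ahead of it; z points along the fingers, y is the direction in which the jaws open and shut (so a half turn about z gives the same grasp; the last joint's range is limited). The gripper opens to 85 mm and grips with 20 to 120 N. Pads are 22 mm wide; open, the fingers measure 114 mm over their backs; the gripper's body (76 mm by 85 mm) begins 54 mm behind the grasp point. The pads swing forward as they close: fully open they stand 13 mm farther back than shut.
Start: joints at [-1.44, 0.259, 0.021, 1.334, 0, 1.418], TCP at [0.154, -0.528, 0.304] pointing down, gripper open.
Joint ranges: [-3.04, 3.04], [-0.91, 1.82], [-1.04, 1.36], [-1.92, 1.95], [-1.52, 1.45], [-3.14, 3.14]. Speed limits (rad/s): [2.22, 2.22, 2.79, 3.14, 3.14, 3.14].

INTERFACE

Orientations are given as a rotation vector (axis times angle).
In Python, from station import robot gives the robot as it stands.
- The arm moves only by the tool servo_tool, never from a script. Its argument "increments" is a list of rows, each a list of 5 numbers: the gripper's target within -1 to 1 (fully open at 1, half-way at 0, shut at -1), then the shift along the tool's x, y, z in m, then the turn about the tool's z in rad. In form: [[jaw, tx, ty, tz, spin], ...]. A call has 1 to 10 rows; each row shifts and turns the commanded pose from where the row before left it, along the tool's axes as they then stand; what a row does not reach is not made up. A row lasts 1/10 s, in which the tool goes at most 50 mm and 8.59 degrees, less where a joint would pass 70% of its speed; a pose out of reach is approached as far as the arm can. A call with a gripper value outside its range is refused whole. The fingers move at their own pace and stop on an object; "newtons" is the grip in N (left out, the last holds). Time passes only in rows, so rows that do not move let the fingers close. It gives the time, the measured TCP pose, the force and the opening at its end, in the units of the state.
- robot.get_obs(): the state, without advancing time (a new reading comes with each control period).
- robot.read_camera(name): name is "scene" or "top" or "wrist"; returns a dict with "image" (400x640x3 uint8, red, green, blue), "z_map" (400x640 float32, m along the optical axis (not along the pixel's ray), 0 where there is no reading), "K" (3x3 intrinsics, pixels), "pose" (4x4, takes a point from camera to world coordinates); the wrist camera has in their place "T_tool_cam" (4x4, takes a point from camera to tool coordinates, whose origin is the TCP and whose axes are the flange's). Camera axes: x right, y up, looking along -z (the intrinsics and any distortion apply to the point x, -y, -z); pixel columns grow to the right and rows downward; lengths in m; the calibration is good to about 2 mm. A picture is of the moment at which its call begins: read the wrist's pose just before it.
- robot.job_done(): hands the job in, once; it reports no verdict.
The state is a dict: "t": time; "joint_pos": joint angles; "dq": joint speeds; "joint_torque": joint torques, N m; "ee_pos": TCP position; "eef_rot": TCP orientation; "wrist_force": force on the tool from outside, world axes, zero at the start; "wrist_torque": the same for the moment, N m; "finger_gap": finger opening in m.
Only numpy, scipy, OpenCV 4.12 (cv2) and the standard library are available. Lean on these libraries where they do the work, as an engineer would, in place of code of your own. Each camera call takes 0.05 s, during which the arm holds its last target.

TASK

Lift the loose inspection cover off the gearbox and lay it flat on the bench, take the wiped dipstick from the drip tray, push it gently down the gearbox's slanting guide tube until its collar stops on the mouth, then draw it right out. Finish still holding the dipstick in the gripper, level and steady with its tip over the drip tray, about a hand's breadth above the tray and clear of everything, so that the marks at its tip can be read. The cover stays off, flat on the bench; do not disturb the oil bottle, the battery or the small motor.

Things in the scene. Friction and masses are not known exactly. Their poses are not given: they have to be found in the camera images.
- gearbox: Blue gearbox with grey motor, fixed. Origin: centre of its underside on the bench; x towards the motor, z up. Housing 170 x 150 mm (x, y), feet to y = +-96 mm, rim 125 mm high; hollow under the cover (opening 125 x 95 mm). Output shaft to x = -142 mm (96 mm high at most), motor to x = 244 mm (143 mm high). Gear wheel inside at y = 12 to 32 mm, 15 mm below the rim.
- guide_tube: Brass dipstick tube inside the gearbox. Origin: centre of its flared mouth, at (-20, -16, 113) mm in the gearbox's frame. Its z axis points out of the mouth along the tube, which slants 45 degrees: up and to the gearbox's -x. Bore 12 mm, flared to about 20 mm at the mouth, whose rim is 26 mm across. Tube 60 mm long; below it there is free room for the whole dipstick.
- cover_handle (a point): Centre of the cover's black bar handle: 12 mm wide (x), 74 mm long (y), 10 mm high, 27 mm free under it, 37 mm above the cover's underside. Cover: aluminium plate 168 x 138 x 5 mm (x, y, z), about 0.32 kg, loose on the gearbox's rim, axes as the gearbox's. The bench from x = 0.37 to 0.55 m, |y| below 75 mm, is always clear: a good place for it, its long side along x.
- cover: The same inspection cover. Origin: centre of the plate's underside; z up through the handle. Its two 11 mm holes at (x, y) = (73, 45) and (-73, -45) mm sit over 7 mm pins that stand 12 mm above the gearbox's rim: lift it straight up past them.
- drip_tray: Open dark steel tray, fixed, 175 x 90 x 46 mm (x, y, z), walls 4 mm. Origin: centre of its underside on the bench. The dipstick lies along its x axis, tip towards +x, in two 12 mm wide notches, one in the near wall and one in a rib; the grip sticks out over the near wall, its centre at x = -137 mm.
- dip_grip (a point): Centre of the dipstick's yellow grip: 74 mm long (x), 14 mm wide (y), 20 mm high (z), flat sided; at the start 38 mm above the bench. x points along the rod to the tip. The dipstick (about 0.12 kg, up to a quarter more or less) balances near its collar, so hold it firmly.
- dip_collar (a point): centre of the face, towards the tip, of the dipstick's dark collar (28 mm across, 8 mm thick), 83 mm from the grip's centre along the rod. This face comes to rest on the mouth of the guide tube. Axes as for the grip.
- dip_tip (a point): rounded tip of the dipstick's 8 mm steel rod, 183 mm from the grip's centre and 100 mm past the collar's face; black ring marks 18 to 48 mm from the tip. Axes as for the grip.
- oil_bottle_mid (a point): bystander: yellow oil bottle standing, 54 mm across, 125 mm high; point half-way up. Leave alone.
- battery_mid (a point): bystander: black and blue battery pack lying, 117 x 36 x 28 mm; point at its centre. Leave alone.
- rotor_motor_mid (a point): bystander: small round drone motor, 42 mm across, 45 mm high with its shaft; point 16 mm up. Leave alone.
Mind the look-alikes: they are no part of the job. What is shaped like the part that bears dip_grip but green is not meant.

How it is judged:
On the way, in this order (a step that is already met when the one before it is completed fails the run):
1. the cover lies flat on the bench, off the gearbox (height (world z) of cover below 0.006 m and angle between cover's own z axis and vertical below 0.06 rad and contact force between the fingers and cover below 0.1 N), for 0.2 s.
2. the dipstick is in the guide tube with its collar down on the mouth (distance between dip_collar and guide_tube below 0.005 m and z of dip_collar in the frame of guide_tube below 0.0025 m and z of dip_tip in the frame of guide_tube below -0.09 m), for 0.2 s.
3. the dipstick is right out of the tube, held in the gripper (z of dip_tip in the frame of guide_tube above 0.01 m and contact force between the fingers and dipstick above 1 N and contact force between guide_tube and dipstick below 0.1 N), for 0.1 s.
At the end, for the whole second after the job is handed in: Dipstick held by the fingers alone, rod within 8 degrees of level, still, touching nothing else, tip over the drip tray's outline, tip and grip at least 100 mm above the bench (50 mm over the tray), tip at most 250 mm; cover flat on the bench, let go (all of step 1 and contact force between the fingers and dipstick above 1 N and angle between dip_tip's own x axis and vertical between 1.43 and 1.71 rad and height (world z) of dip_tip between 0.1 and 0.25 m and height (world z) of dip_grip above 0.1 m and x of dip_tip in the frame of drip_tray between -0.09 and 0.09 m and y of dip_tip in the frame of drip_tray between -0.047 and 0.047 m and linear speed of dipstick below 0.02 m/s and angular speed of dipstick below 0.15 rad/s and contact force between dipstick and drip_tray below 0.1 N and contact force between dipstick and gearbox below 0.1 N and contact force between dipstick and cover below 0.1 N and contact force between dipstick and oil_bottle below 0.1 N); the arm keeps its last pose, push and grip.
It fails at once if the oil bottle is moved more than 20 mm (distance of oil_bottle_mid from where it was at the start of the episode above 0.02 m).
It fails at once if the battery is moved more than 20 mm (distance of battery_mid from where it was at the start of the episode above 0.02 m).
It fails at once if the small motor is moved more than 20 mm (distance of rotor_motor_mid from where it was at the start of the episode above 0.02 m).
It fails at once if the dipstick is rammed against the guide tube (over 40 N) (contact force between dipstick and guide_tube above 40 N).
It also fails if it takes over 67 s, if anything falls off the work surface, if the arm or the gripper's body presses on something with over 40 N, if the wrist force passes 120 N, or if a joint passes its speed limit or range.

## Working session

There is one attempt and no reset: what is moved stays moved. The work goes in short steps, Python scripts to look and compute and a tool call to move; the robot and the scene stay as the last step left them, time stands still between calls to the robot, and variables do not carry over. Pictures are saved under pics/ and viewed, and the job is handed in when it is done.

Besides the shell and the picture viewer there is one more tool, called after ">>>" by a JSON object that holds its "fn" and its "kwargs", one argument or row to a line. servo_tool: Moves the arm, as the interface text tells. Its arguments: {"type":"object","properties":{"increments":{"type":"array"},"newtons":{"type":"number"}},"required":["increments"]}

```bash
ls -la; mkdir -p pics; cat > h.py <<'E'
import numpy as np, cv2
from scipy.spatial.transform import Rotation as R
from station import robot
def cam(n,name=None):
    o=robot.get_obs(); c=robot.read_camera(n)
    if 'pose' not in c:
        T=np.eye(4); T[:3,:3]=R.from_rotvec(o['eef_rot']).as_matrix(); T[:3,3]=o['ee_pos']
        c['pose']=T@c['T_tool_cam']
    if name:
        cv2.imwrite('pics/%s.png'%name,c['image'][:,:,::-1])
        np.savez('pics/%s.npz'%name,**{k:c[k] for k in('image','z_map','K','pose')})
    return c
def pts(c):
    h,w=c['z_map'].shape; u,v=np.meshgrid(np.arange(w),np.arange(h)); K=c['K']; z=c['z_map']
    x=(u-K[0,2])/K[0,0]*z; y=(v-K[1,2])/K[1,1]*z
    P=np.stack([x,-y,-z,np.ones_like(z)],-1)@c['pose'].T
    return P[...,:3]
def ray(c,u,v,h):
    K=c['K']; d=np.array([(u-K[0,2])/K[0,0],-(v-K[1,2])/K[1,1],-1.])
    d=c['pose'][:3,:3]@d; o=c['pose'][:3,3]; return o+d*(h-o[2])/d[2]
E
python3 - <<'E'
from h import *
o=robot.get_obs(); print({k:np.round(v,4) for k,v in o.items()})
for n in('scene','top','wrist'):
    c=cam(n,n+'0'); print(n,c['K'].round(1).tolist(),c['pose'].round(3).tolist(),[k for k in c])
E
```

```text
total 12
drwxr-xr-x  3 agent agent 4096 Dec  7 05:34 .
drwxr-xr-x 23 root  root  4096 Dec  7 05:34 ..
drwxr-xr-x  2 agent agent 4096 Dec  7 05:34 pics
{'t': np.float64(0.0), 'joint_pos': array([-1.4396,  0.2592,  0.0208,  1.3337,  0.    ,  1.4182]), 'dq': array([-0.0009,  0.0015,  0.0007, -0.0012,  0.0009,  0.0001]), 'joint_torque': array([-3.00000e-04, -5.55642e+01,  3.44526e+01,  1.37000e-02,
       -2.00000e-04, -0.00000e+00]), 'ee_pos': array([ 0.154 , -0.5278,  0.3033]), 'eef_rot': array([-3.1087, -0.4442, -0.    ]), 'wrist_force': array([ 0.7783, -0.2692,  0.4414]), 'wrist_torque': array([ 0.0203, -0.0124, -0.0284]), 'finger_gap': np.float64(0.0853)}
scene [[438.4, 0.0, 318.3], [0.0, 438.4, 193.4], [0.0, 0.0, 1.0]] [[-0.679, -0.447, 0.582, 1.238], [0.734, -0.434, 0.523, 0.754], [0.019, 0.782, 0.623, 0.929], [0.0, 0.0, 0.0, 1.0]] ['image', 'z_map', 'K', 'pose']
top [[492.5, 0.0, 323.9], [0.0, 492.5, 199.1], [0.0, 0.0, 1.0]] [[0.009, 0.993, -0.114, 0.278], [-1.0, 0.009, -0.001, 0.062], [-0.0, 0.114, 0.994, 2.011], [0.0, 0.0, 0.0, 1.0]] ['image', 'z_map', 'K', 'pose']
wrist [[321.4, 0.0, 319.0], [0.0, 321.4, 199.6], [0.0, 0.0, 1.0]] [[0.28, 0.914, 0.293, 0.229], [-0.96, 0.267, 0.084, -0.506], [-0.001, -0.305, 0.953, 0.373], [0.0, 0.0, 0.0, 1.0]] ['image', 'z_map', 'K', 'T_tool_cam', 'pose']
```

View pics/scene0.png

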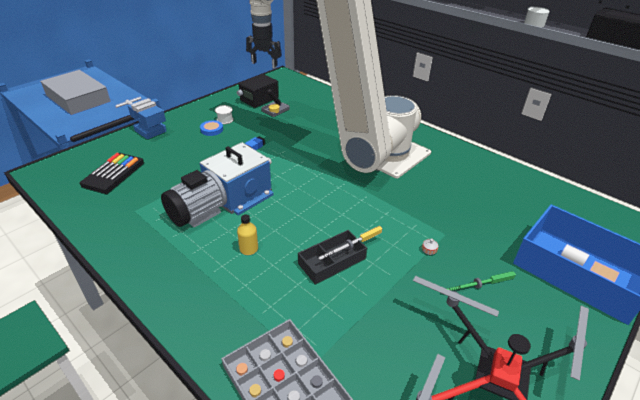

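View pics/top0.png

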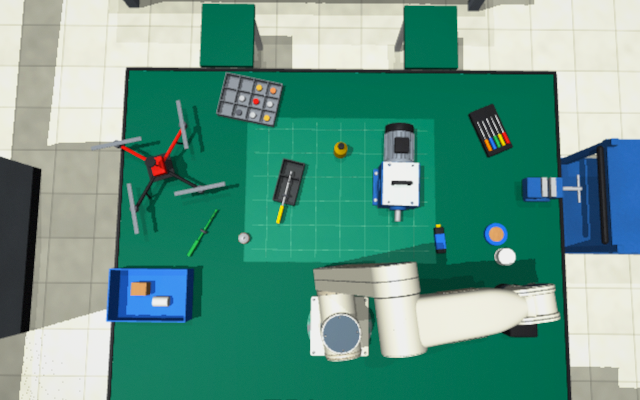

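View pics/wrist0.png

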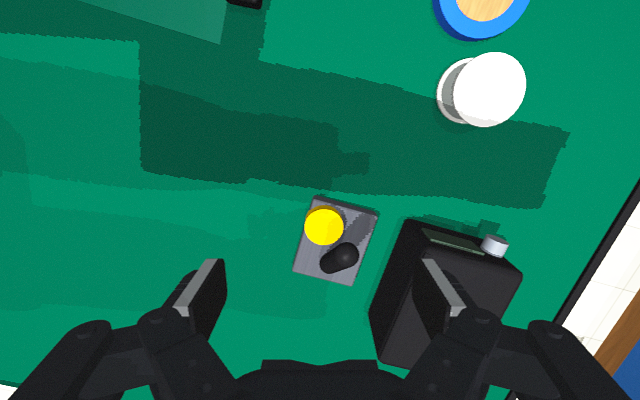

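The scene shows the gearbox at about (215,185) with the cover on it, the tray with the yellow-gripped dipstick at (335,250), the bottle at (247,235), the small motor at (430,246), the battery at (255,143) and the green look-alike at (485,282). The top view shows the cover at (401,184), the grip at (281,213) and the battery at (439,238). Next I'll take coarse positions.

```bash
python3 - <<'E'
from h import *
L=lambda n:dict(np.load('pics/%s.npz'%n))
def show(tag,c,m,zlo,zhi,win):
    P=pts(c); h=cv2.cvtColor(c['image'],cv2.COLOR_RGB2HSV); w=np.zeros(m.shape,bool); w[win[1]:win[3],win[0]:win[2]]=1
    mm=m&w&(P[...,2]>zlo)&(P[...,2]<zhi)&(c['z_map']>0); q=P[mm]
    if len(q)<5: print(tag,'few',len(q)); return
    r=cv2.minAreaRect((q[:,:2]*1000).astype(np.float32)); print(tag,len(q),'med',np.median(q,0).round(4),'rect',np.round(r[0],1),np.round(r[1],1),round(r[2],1),'z',np.percentile(q[:,2],[5,50,95]).round(4))
for n,wt,wg,wc in(('top0',(265,150,310,230),(270,195,295,230),(370,150,430,215)),('scene0',(290,215,395,290),(350,220,395,245),(195,130,280,200))):
    c=L(n); h=cv2.cvtColor(c['image'],cv2.COLOR_RGB2HSV).astype(int); H,S,V=h[...,0],h[...,1],h[...,2]
    yel=(H>18)&(H<32)&(S>120)&(V>100); white=(S<60)&(V>140); dark=(V<70)
    show(n+' grip',c,yel,.02,.08,wg)
    show(n+' plate',c,white,.115,.15,wc); show(n+' handle',c,dark,.15,.19,wc); show(n+' tray',c,dark,.03,.06,wt)
    P=pts(c); print('bench z',np.median(P[300:320,300:340,2] if n=='top0' else P[270:300,200:230,2]))
E
```

```text
top0 grip 62 med [0.4412 0.2424 0.0471] rect [441.5 242.9] [12.3 73. ] 76.3 z [0.0351 0.0471 0.0543]
top0 plate 1569 med [ 0.562  -0.2285  0.1295] rect [ 580.7 -230.6] [140.6 217.2] 88.3 z [0.1199 0.1295 0.1378]
top0 handle 49 med [ 0.5565 -0.2225  0.1655] rect [ 614.4 -234.2] [ 70.9 129.8] 83.7 z [0.1548 0.1655 0.1717]
top0 tray 117 med [0.5941 0.1955 0.0427] rect [573.3 210.1] [ 87.7 175.1] 76.3 z [0.0311 0.0427 0.0523]
bench z 0.1487263890809012
scene0 grip 147 med [0.4442 0.2484 0.0446] rect [440.  246.5] [17.3 72.1] 75.7 z [0.0315 0.0446 0.0498]
scene0 plate 1298 med [ 0.5736 -0.2172  0.1286] rect [ 599.2 -226.8] [146.3 257.9] 87.9 z [0.1242 0.1286 0.1318]
scene0 handle 66 med [ 0.5583 -0.2236  0.1634] rect [ 557.  -223.5] [74.3 11.7] 86.0 z [0.1524 0.1634 0.167 ]
scene0 tray 597 med [0.5869 0.2164 0.0389] rect [574.1 214.2] [ 92.2 176.6] 76.3 z [0.0308 0.0389 0.0463]
bench z -0.0008941018840167847
```

Coarse positions from both views agree:

| Item | Position | Yaw |
|---|---|---|
| Handle | (0.557, -0.2235), z about 0.165 | gearbox about -3° |
| Tray | (0.574, 0.212) | -13.7° |
| Grip | (0.441, 0.245) | same line as the tray |

The grip-to-tray distance comes out at 137 mm, as given. I'm moving to hover over the handle.

>>> {"fn": "servo_tool", "kwargs": {
  "increments": [
    [1, 0.02, -0.0075, 0.005, 0],
    [1, 0.04, -0.015, 0, 0],
    [1, 0.045, -0.017, 0, 0],
    [1, 0.045, -0.017, 0, 0],
    [1, 0.045, -0.017, 0, 0],
    [1, 0.045, -0.017, 0, 0],
    [1, 0.045, -0.017, 0, 0],
    [1, 0.045, -0.017, 0, 0],
    [1, 0.045, -0.017, 0, 0],
    [1, 0.045, -0.017, 0, 0]
  ]
}}

```text
t: 1.15
ee_pos: [0.5142, -0.2567, 0.2988]
eef_rot: [-3.11, -0.444, 0.0]
wrist_force: [-0.6, -1.0, -0.1]
finger_gap: 0.0853
```

>>> {"fn": "servo_tool", "kwargs": {
  "increments": [
    [1, 0.04, -0.015, 0, 0],
    [1, 0.012, -0.005, 0, 0],
    [1, 0, 0, 0, -0.14],
    [1, 0, 0, 0, -0.14],
    [1, 0, 0, 0, -0.14],
    [1, 0, 0, 0, -0.14],
    [1, 0, 0, 0, -0.14],
    [1, 0, 0, 0, -0.14],
    [1, 0, 0, 0, -0.14],
    [1, 0, 0, 0, -0.14]
  ]
}}

```text
t: 2.15
ee_pos: [0.5567, -0.2249, 0.2987]
eef_rot: [-2.393, -2.034, 0.001]
wrist_force: [0.7, -0.4, 0.5]
finger_gap: 0.0854
```

>>> {"fn": "servo_tool", "kwargs": {
  "increments": [
    [1, 0, 0, 0, -0.11],
    [1, 0, 0, 0, 0],
    [1, 0, 0, 0, 0]
  ]
}}

```text
t: 2.45
ee_pos: [0.5568, -0.2248, 0.2988]
eef_rot: [-2.288, -2.153, 0.0]
wrist_force: [-0.3, 0.3, -0.0]
finger_gap: 0.0852
```

```bash
cat >> h.py <<'E'
def st():
    o=robot.get_obs(); Rm=R.from_rotvec(o['eef_rot']).as_matrix()
    print('t',round(float(o['t']),2),'tcp',o['ee_pos'].round(4),'th',round(float(np.degrees(np.arctan2(Rm[1,0],Rm[0,0]))),2),'z',Rm[:,2].round(3),'gap',round(float(o['finger_gap']),4),'F',o['wrist_force'].round(2),'M',o['wrist_torque'].round(2),'q',o['joint_pos'].round(3))
    return o
def togo(x,y,th=None):
    o=robot.get_obs(); Rm=R.from_rotvec(o['eef_rot']).as_matrix(); d=np.array([x,y])-o['ee_pos'][:2]
    print('togo tx,ty',(Rm[:2,:2].T@d).round(4), 'spin', None if th is None else round(float(-(np.radians(th)-np.arctan2(Rm[1,0],Rm[0,0]))),4))
E
python3 - <<'E'
from h import *
st(); cam('wrist','wrist1'); togo(.557,-.2235,87)
E
```

```text
t 2.45 tcp [ 0.5568 -0.2248  0.2988] th 86.52 z [-0.  0. -1.] gap 0.0852 F [-0.31  0.25 -0.03] M [0.04 0.02 0.04] q [-0.523  0.348  0.137  1.36  -0.     1.108]
togo tx,ty [0.0012 0.    ] spin -0.0081
```

View pics/wrist1.png

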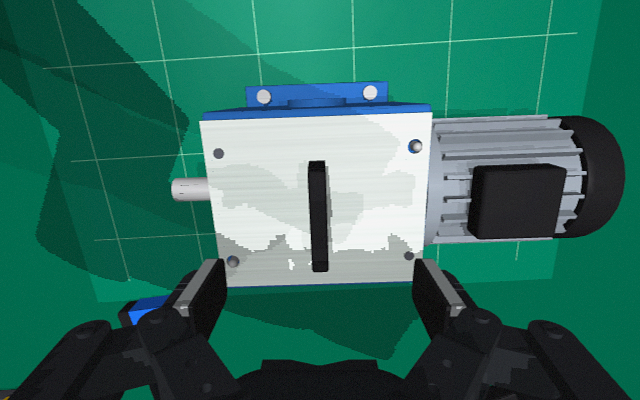

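The wrist view shows the handle at u 310–328, v 160–271, centred between the jaws, with the pins at (415,146) and (233,261). I'll use those to get an accurate gearbox pose.

```bash
python3 - <<'E'
from h import *
c=dict(np.load('pics/wrist1.npz')); h=cv2.cvtColor(c['image'],cv2.COLOR_RGB2HSV).astype(int)
m=(h[...,2]<60); m[:150]=0;m[280:]=0;m[:,:295]=0;m[:,345:]=0
n,l,s,ce=cv2.connectedComponentsWithStats(m.astype(np.uint8)); i=1+np.argmax(s[1:,4])
r=cv2.minAreaRect(np.argwhere(l==i)[:,::-1].astype(np.float32)); b=cv2.boxPoints(r)
print(r); W=np.array([ray(c,u,v,.167) for u,v in b])[:,:2]; print('handle ctr',W.mean(0).round(4),[ (np.linalg.norm(W[k]-W[k-1])).round(4) for k in range(4)])
P=pts(c); print('handle z', np.median(P[l==i][:,2]))
a=ray(c,415.5,146,.137);b=ray(c,233,261,.137); print('pins',a,b,'mid',(a+b)/2,np.linalg.norm(a-b),'ang',np.degrees(np.arctan2(*(a-b)[1::-1]))-np.degrees(np.arctan2(45,73)))
# plate edges
corners=[(200,122),(432,111),(412,283),(219,287)]
for q in corners: print(q,ray(c,*q,.130).round(4))
E
python3 - <<'E'
import cv2
a=cv2.imread('pics/wrist1.png')[90:300,180:460]
cv2.imwrite('pics/w1c.png',cv2.resize(a,None,fx=2.8,fy=2.8,interpolation=cv2.INTER_CUBIC))
E
```

```text
((317.74224853515625, 216.00830078125), (110.45866394042969, 17.281330108642578), 88.15238952636719)
handle ctr [ 0.5562 -0.2251] [np.float64(0.0791), np.float64(0.011), np.float64(0.0791), np.float64(0.0122)]
handle z 0.16655649593468597
pins [ 0.62883622 -0.18488646  0.137     ] [ 0.48490736 -0.26862348  0.137     ] mid [ 0.55687179 -0.22675497  0.137     ] 0.1665154750856092 ang -1.4606616350600845
(200, 122) [ 0.4747 -0.1592  0.13  ]
(432, 111) [ 0.6419 -0.1617  0.13  ]
(412, 283) [ 0.6314 -0.3022  0.13  ]
(219, 287) [ 0.4671 -0.2962  0.13  ]
```

View pics/w1c.png

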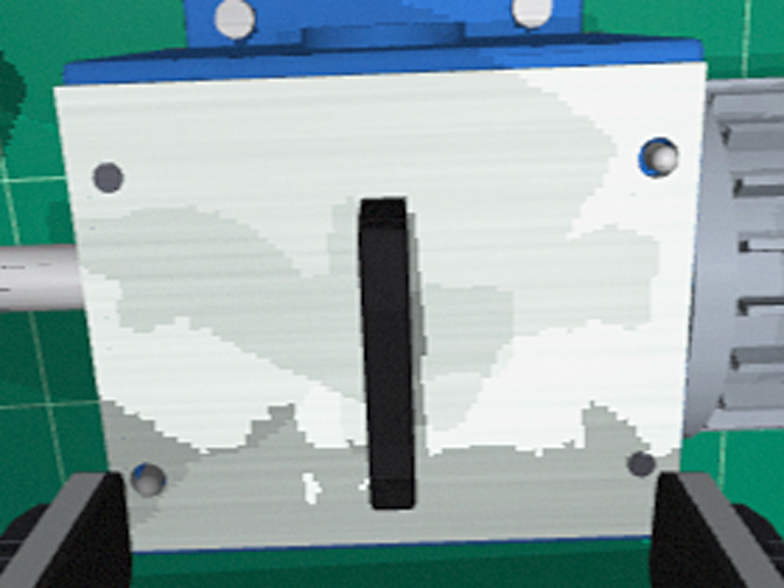

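>>> {"fn": "servo_tool", "kwargs": {
  "increments": [
    [1, -0.002, 0, 0.015, -0.034],
    [1, 0, 0, 0.03, 0],
    [1, 0, 0, 0.025, 0],
    [1, 0, 0, 0.014, 0],
    [-1, 0, 0, 0, 0],
    [-1, 0, 0, 0, 0],
    [-1, 0, 0, 0, 0],
    [-1, 0, 0, 0, 0],
    [-1, 0, 0, 0, 0]
  ],
  "newtons": 60
}}

```text
t: 3.4
ee_pos: [0.5571, -0.2266, 0.2156]
eef_rot: [2.246, 2.195, 0.0]
wrist_force: [-0.9, -0.2, -0.5]
finger_gap: 0.0122
```

```bash
python3 - <<'E'
from h import *
st()
E
```

```text
t 3.4 tcp [ 0.5571 -0.2266  0.2156] th 88.67 z [ 0.001 -0.001 -1.   ] gap 0.0122 F [-0.87 -0.21 -0.46] M [ 0.03 -0.01  0.02] q [-0.526  0.382 -0.025  1.163 -0.     1.068]
```

>>> {"fn": "servo_tool", "kwargs": {
  "increments": [
    [-1, 0, 0, -0.003, 0],
    [-1, 0, 0, -0.007, 0],
    [-1, 0, 0, -0.01, 0],
    [-1, 0, 0, -0.015, 0],
    [-1, 0, 0, -0.02, 0],
    [-1, 0, 0, -0.01, 0],
    [-1, 0, 0, 0, 0]
  ]
}}

```text
t: 4.1
ee_pos: [0.5575, -0.2267, 0.2817]
eef_rot: [2.245, 2.194, 0.001]
wrist_force: [-0.2, -0.2, -2.9]
finger_gap: 0.0109
```

```bash
python3 - <<'E'
from h import *
st(); cam('scene','scene2'); togo(.46,0,90)
E
```

```text
t 4.1 tcp [ 0.5575 -0.2267  0.2817] th 88.69 z [ 0.003 -0.001 -1.   ] gap 0.0109 F [-0.24 -0.21 -2.89] M [-0.02 -0.03 -0.04] q [-0.526  0.353  0.101  1.316  0.     1.068]
togo tx,ty [ 0.2243 -0.1023] spin -0.023
```

View pics/scene2.png

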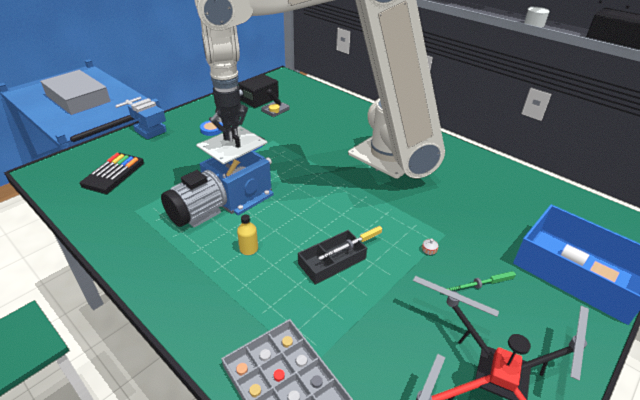

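The cover is up at (232,145) and hangs level, with 2.9 N on the wrist. Next I'll carry it to (0.46, 0).

>>> {"fn": "servo_tool", "kwargs": {
  "increments": [
    [-1, 0.012, -0.0055, 0, 0],
    [-1, 0.03, -0.0135, 0, 0],
    [-1, 0.035, -0.016, 0, 0],
    [-1, 0.035, -0.016, 0, 0],
    [-1, 0.035, -0.016, 0, 0],
    [-1, 0.035, -0.016, 0, 0],
    [-1, 0.03, -0.0135, 0, -0.02],
    [-1, 0.012, -0.0055, 0.015, 0],
    [-1, 0, 0, 0.03, 0],
    [-1, 0, 0, 0.035, 0]
  ]
}}

```text
t: 5.15
ee_pos: [0.4592, 0.0008, 0.1993]
eef_rot: [2.222, 2.219, 0.002]
wrist_force: [1.5, -1.1, -3.5]
finger_gap: 0.0106
```

>>> {"fn": "servo_tool", "kwargs": {
  "increments": [
    [-1, 0, 0, 0.035, 0],
    [-1, 0, 0, 0.03, 0],
    [-1, 0, 0, 0.02, 0],
    [-1, 0, 0, 0.01, 0],
    [-1, 0, 0, 0.005, 0],
    [-1, 0, 0, 0.003, 0],
    [-1, 0, 0, 0.003, 0],
    [-1, 0, 0, 0, 0]
  ]
}}

```text
t: 5.95
ee_pos: [0.4601, -0.0003, 0.0942]
eef_rot: [2.224, 2.218, 0.001]
wrist_force: [-0.9, -0.3, -3.3]
finger_gap: 0.0106
```

```bash
python3 - <<'E'
from h import *
st()
E
```

```text
t 5.95 tcp [ 4.601e-01 -3.000e-04  9.420e-02] th 89.83 z [ 0.001 -0.    -1.   ] gap 0.0106 F [-0.93 -0.32 -3.28] M [ 0.   -0.04  0.03] q [-0.183  0.276 -0.546  0.748  0.     1.39 ]
```

>>> {"fn": "servo_tool", "kwargs": {
  "increments": [
    [-1, 0, 0, 0.0015, 0],
    [-1, 0, 0, 0.0015, 0],
    [-1, 0, 0, 0.001, 0],
    [-1, 0, 0, 0, 0]
  ]
}}

```text
t: 6.35
ee_pos: [0.4601, -0.0003, 0.0907]
eef_rot: [2.224, 2.218, 0.001]
wrist_force: [-3.4, -0.0, 8.0]
finger_gap: 0.0106
```

The cover is down: the wrist reads +8 N upward. Releasing and rising.

>>> {"fn": "servo_tool", "kwargs": {
  "increments": [
    [1, 0, 0, 0, 0],
    [1, 0, 0, 0, 0],
    [1, 0, 0, 0, 0],
    [1, 0, 0, 0, 0],
    [1, 0, 0, -0.02, 0],
    [1, 0, 0, -0.04, 0],
    [1, 0, 0, -0.045, 0],
    [1, 0, 0, -0.045, 0],
    [1, 0, 0, -0.03, 0],
    [1, 0, 0, -0.01, 0]
  ]
}}

```text
t: 7.35
ee_pos: [0.4607, -0.0004, 0.2831]
eef_rot: [2.222, 2.215, 0.004]
wrist_force: [-0.6, -0.1, -0.3]
finger_gap: 0.0855
```

```bash
python3 - <<'E'
from h import *
st(); cam('scene','scene3'); c=cam('wrist','wrist3'); P=pts(c)
h=cv2.cvtColor(c['image'],cv2.COLOR_RGB2HSV).astype(int)
m=(h[...,1]<60)&(h[...,2]>150)&(P[...,2]<.05); m[300:]=0
q=P[m]; A=np.c_[q[:,:2],np.ones(len(q))]; k,*_=np.linalg.lstsq(A,q[:,2],rcond=None); print(len(q),'plane',k,'z',np.percentile(q[:,2],[5,50,95]))
togo(.417,.250,166.3)
E
```

```text
t 7.35 tcp [ 4.607e-01 -4.000e-04  2.831e-01] th 89.83 z [ 0.005 -0.001 -1.   ] gap 0.0855 F [-0.57 -0.15 -0.33] M [0.01 0.01 0.01] q [-0.183  0.112 -0.219  1.235 -0.     1.39 ]
18783 plane [-0.01378704 -0.00812676  0.0112441 ] z [0.00355252 0.00481162 0.01144458]
togo tx,ty [ 0.2502 -0.0441] spin -1.3347
```

View pics/scene3.png

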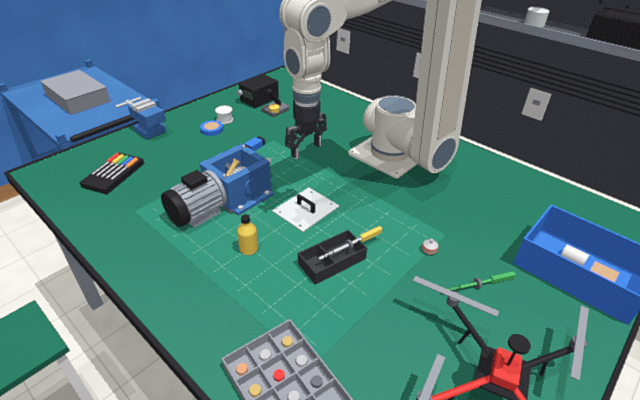

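View pics/wrist3.png

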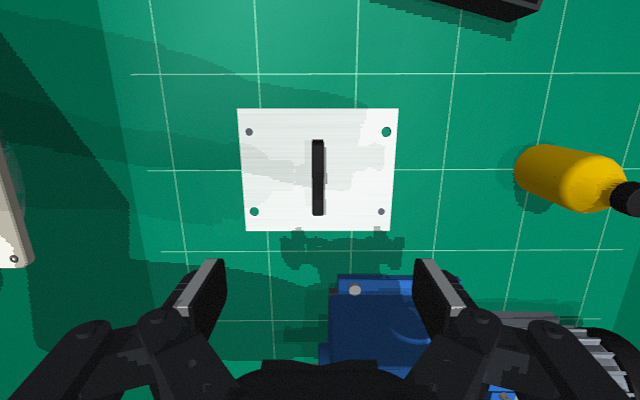

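Step 1 looks met: the cover lies flat with its top at z about 5 mm, at (315,170) in the wrist view. Next I'll look at the tube mouth from the robot's side, because that turn is needed anyway.

```bash
python3 - <<'E'
from h import *
togo(.60,-.2425,178.5)
E
```

```text
togo tx,ty [-0.2417  0.1404] spin -1.5476
```

>>> {"fn": "servo_tool", "kwargs": {
  "increments": [
    [1, -0.02, 0.0115, 0, 0],
    [1, -0.037, 0.0215, 0, 0],
    [1, -0.037, 0.0215, 0, 0],
    [1, -0.037, 0.0215, 0, 0],
    [1, -0.037, 0.0215, 0, 0],
    [1, -0.037, 0.0215, 0, 0],
    [1, -0.037, 0.0215, 0, 0],
    [1, 0, 0, 0, -0.14],
    [1, 0, 0, 0, -0.14],
    [1, 0, 0, 0, -0.14]
  ]
}}

```text
t: 8.45
ee_pos: [0.5995, -0.2431, 0.2767]
eef_rot: [-1.705, -2.634, 0.0]
wrist_force: [0.2, 0.7, 0.2]
finger_gap: 0.0855
```

>>> {"fn": "servo_tool", "kwargs": {
  "increments": [
    [1, 0, 0, 0, -0.14],
    [1, 0, 0, 0, -0.14],
    [1, 0, 0, 0, -0.14],
    [1, 0, 0, 0, -0.14],
    [1, 0, 0, 0, -0.14],
    [1, 0, 0, 0, -0.14],
    [1, 0, 0, 0, -0.14],
    [1, 0, 0, 0, -0.14],
    [1, 0, 0, 0, 0],
    [1, 0, 0, 0, 0]
  ]
}}

```text
t: 9.45
ee_pos: [0.5996, -0.2426, 0.2782]
eef_rot: [-0.06, -3.139, -0.002]
wrist_force: [0.7, -0.1, 0.1]
finger_gap: 0.0856
```

```bash
python3 - <<'E'
from h import *
st(); c=cam('wrist','wrist4')
E
```

```text
t 9.45 tcp [ 0.5996 -0.2426  0.2782] th 177.83 z [-0.002  0.001 -1.   ] gap 0.0856 F [ 0.65 -0.05  0.07] M [ 0.04 -0.05 -0.04] q [-0.514  0.435  0.222  1.36   0.    -0.476]
```

View pics/wrist4.png

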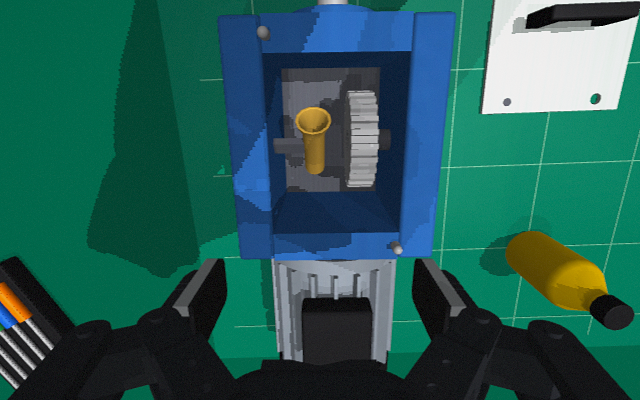

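The wrist view shows the brass mouth at about (313,120), the gear at u 345–380, and the pins at (263,32) and (397,247). I'll zoom in to measure.

```bash
python3 - <<'E'
from h import *
c=dict(np.load('pics/wrist4.npz')); im=c['image'][:,:,::-1]
cv2.imwrite('pics/w4c.png',cv2.resize(im[0:270,200:470],None,fx=2.2,fy=2.2,interpolation=cv2.INTER_CUBIC))
cv2.imwrite('pics/w4d.png',cv2.resize(im[95:185,280:350],None,fx=6,fy=6,interpolation=cv2.INTER_CUBIC))
h=cv2.cvtColor(c['image'],cv2.COLOR_RGB2HSV).astype(int); m=(h[...,0]>12)&(h[...,0]<30)&(h[...,1]>90)&(h[...,2]>60); m[:95]=0;m[185:]=0;m[:,:280]=0;m[:,345:]=0
for v in range(100,176,3):
    u=np.where(m[v])[0]; print(v,(u.min(),u.max()) if len(u) else None,end=' ')
P=pts(c); print()
for z in (.13,.137): 
    a=ray(c,263.5,32.5,z);b=ray(c,396.5,246,z); g=(a+b)/2; print('pins',a.round(4),b.round(4),'mid',g.round(4),np.linalg.norm(a-b).round(4))
for (u,v) in((297,119),(330,119),(313,107),(313,132),(313,119)): print((u,v),P[v,u].round(4),ray(c,u,v,.113).round(4))
print('rim z',np.median(P[100:230,240:255,2]),np.median(P[100:230,412:425,2]))
E
```

```text
100 None 103 None 106 None 109 (np.int64(302), np.int64(324)) 112 (np.int64(299), np.int64(327)) 115 (np.int64(296), np.int64(329)) 118 (np.int64(296), np.int64(330)) 121 (np.int64(295), np.int64(331)) 124 (np.int64(296), np.int64(330)) 127 (np.int64(298), np.int64(328)) 130 (np.int64(300), np.int64(326)) 133 (np.int64(302), np.int64(324)) 136 (np.int64(303), np.int64(324)) 139 (np.int64(303), np.int64(324)) 142 (np.int64(304), np.int64(324)) 145 (np.int64(304), np.int64(324)) 148 (np.int64(305), np.int64(324)) 151 (np.int64(305), np.int64(324)) 154 (np.int64(305), np.int64(324)) 157 (np.int64(305), np.int64(324)) 160 (np.int64(305), np.int64(324)) 163 (np.int64(305), np.int64(324)) 166 (np.int64(306), np.int64(324)) 169 (np.int64(307), np.int64(323)) 172 (np.int64(309), np.int64(320)) 175 None 
pins [ 0.4829 -0.2722  0.13  ] [ 0.6298 -0.1859  0.13  ] mid [ 0.5563 -0.2291  0.13  ] 0.1703
pins [ 0.4842 -0.2711  0.137 ] [ 0.6263 -0.1877  0.137 ] mid [ 0.5552 -0.2294  0.137 ] 0.1649
(297, 119) [ 0.536  -0.2559  0.1129] [ 0.536  -0.2559  0.113 ]
(330, 119) [ 0.537  -0.2324  0.111 ] [ 0.5369 -0.2324  0.113 ]
(313, 107) [ 0.5284 -0.2443  0.105 ] [ 0.5282 -0.2441  0.113 ]
(313, 132) [ 0.5449 -0.2448  0.1187] [ 0.5455 -0.2449  0.113 ]
(313, 119) [ 0.537  -0.2447  0.1023] [ 0.5364 -0.2445  0.113 ]
rim z 0.12472699543067191 0.12471840648025584
```

View pics/w4c.png

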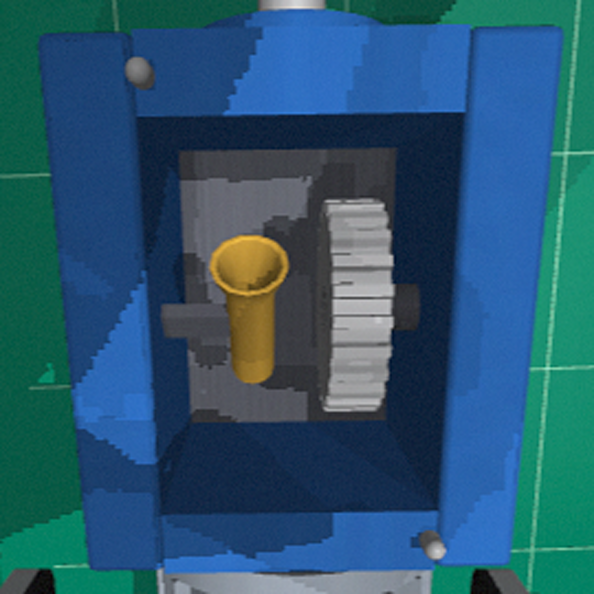

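View pics/w4d.png

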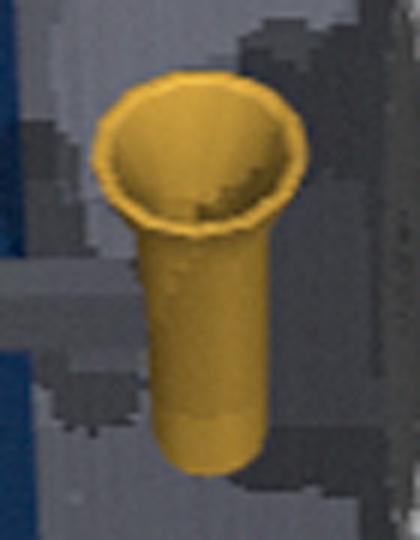

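Two views with the tool turned 90° between them let me cancel the camera offset. That puts the mouth at about (0.539, -0.244, 0.113) with gearbox yaw about -1.3°. The fixed output shaft can serve as a hook for tilting the rod in a light grip. Next I'm going to the dipstick.

```bash
python3 - <<'E'
from h import *
togo(.43,.247,166.3)
E
```

```text
togo tx,ty [0.1879 0.4829] spin 0.2015
```

>>> {"fn": "servo_tool", "kwargs": {
  "increments": [
    [1, 0.008, 0.02, 0, 0],
    [1, 0.017, 0.043, 0, 0],
    [1, 0.017, 0.043, 0, 0],
    [1, 0.017, 0.043, 0, 0],
    [1, 0.017, 0.043, 0, 0],
    [1, 0.017, 0.043, 0, 0],
    [1, 0.017, 0.043, 0, 0],
    [1, 0.017, 0.043, 0, 0],
    [1, 0.017, 0.043, 0, 0],
    [1, 0.017, 0.043, 0, 0]
  ]
}}

```text
t: 10.5
ee_pos: [0.4516, 0.171, 0.2797]
eef_rot: [0.058, 3.141, 0.0]
wrist_force: [0.1, -0.3, -1.0]
finger_gap: 0.0855
```

>>> {"fn": "servo_tool", "kwargs": {
  "increments": [
    [1, 0.017, 0.043, 0, 0],
    [1, 0.009, 0.032, 0, 0],
    [1, 0, 0, 0, 0.1],
    [1, 0, 0, 0, 0.1],
    [1, 0, 0, 0, 0],
    [1, 0, 0, 0, 0]
  ]
}}

```text
t: 11.1
ee_pos: [0.4291, 0.2453, 0.2797]
eef_rot: [-0.365, -3.12, 0.0]
wrist_force: [0.1, 0.4, -0.2]
finger_gap: 0.0855
```

```bash
python3 - <<'E'
from h import *
st(); c=cam('wrist','wrist5'); togo(.43,.247,166.3)
h=cv2.cvtColor(c['image'],cv2.COLOR_RGB2HSV).astype(int); m=(h[...,0]>18)&(h[...,0]<32)&(h[...,1]>120)&(h[...,2]>80)
n,l,s,ce=cv2.connectedComponentsWithStats(m.astype(np.uint8)); 
for i in range(1,n):
    if s[i,4]>100:
        r=cv2.minAreaRect(np.argwhere(l==i)[:,::-1].astype(np.float32)); print(s[i],r)
        W=np.array([ray(c,u,v,.048) for u,v in cv2.boxPoints(r)])[:,:2]; print(W.mean(0).round(4),[np.linalg.norm(W[k]-W[k-1]).round(4) for k in range(4)],[np.degrees(np.arctan2(*(W[k]-W[k-1])[::-1])).round(1) for k in range(4)],'z',np.median(pts(c)[l==i][:,2]))
E
```

```text
t 11.1 tcp [0.4291 0.2453 0.2797] th 166.67 z [-0. -0. -1.] gap 0.0855 F [ 0.06  0.4  -0.17] M [-0.02  0.    0.03] q [ 0.349  0.173 -0.154  1.245  0.     0.582]
togo tx,ty [-0.0004  0.002 ] spin 0.0064
[ 313  152   14   75 1033] ((319.5, 189.0), (74.0, 13.0), 90.0)
[0.438  0.2435] [np.float64(0.075), np.float64(0.0122), np.float64(0.075), np.float64(0.0131)] [np.float64(166.3), np.float64(76.7), np.float64(-13.0), np.float64(-103.3)] z 0.04719635586460019
```

View pics/wrist5.png

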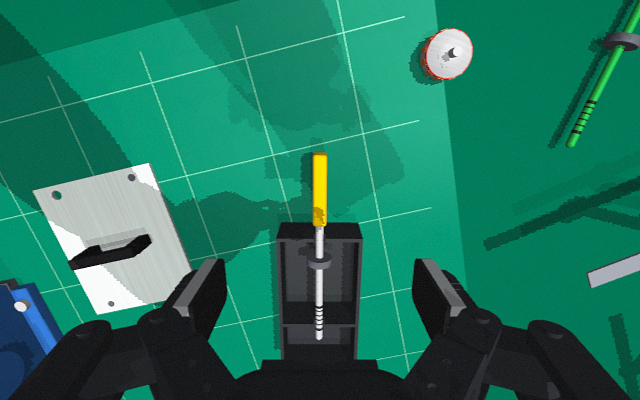

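The grip is centred between the jaws at pixel (319.5,189) and measures 75 mm long at z 47, as it should. The green look-alike lies far off at (600,70). Descending onto the yellow grip.

>>> {"fn": "servo_tool", "kwargs": {
  "increments": [
    [1, 0, 0, 0.02, 0],
    [1, 0, 0, 0.04, 0],
    [1, 0, 0, 0.045, 0],
    [1, 0, 0, 0.04, 0],
    [1, 0, 0, 0.028, 0],
    [1, 0, 0, 0.015, 0],
    [-1, 0, 0, 0, 0],
    [-1, 0, 0, 0, 0],
    [-1, 0, 0, 0, 0],
    [-1, 0, 0, 0, 0]
  ],
  "newtons": 50
}}

```text
t: 12.15
ee_pos: [0.4297, 0.2455, 0.093]
eef_rot: [0.366, 3.118, 0.001]
wrist_force: [0.1, -0.1, 0.8]
finger_gap: 0.0282
```

```bash
python3 - <<'E'
from h import *
st(); c=cam('wrist','wrist6')
E
```

```text
t 12.15 tcp [0.4297 0.2455 0.093 ] th 166.61 z [ 0.002  0.001 -1.   ] gap 0.0282 F [ 0.11 -0.09  0.79] M [ 0.04 -0.02  0.  ] q [ 0.349  0.327 -0.47   0.772 -0.     0.583]
```

View pics/wrist6.png

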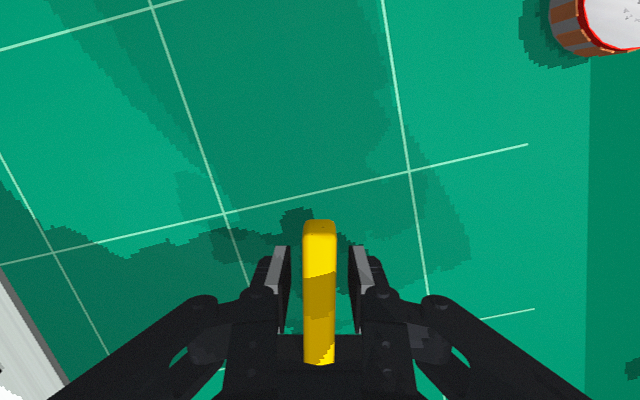

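The fingers are still closing (gap 28 mm), with the grip centred between them at u=319. I'll finish closing and lift.

>>> {"fn": "servo_tool", "kwargs": {
  "increments": [
    [-1, 0, 0, 0, 0],
    [-1, 0, 0, 0, 0],
    [-1, 0, 0, 0, 0]
  ]
}}

```text
t: 12.5
ee_pos: [0.4295, 0.2454, 0.0923]
eef_rot: [0.366, 3.119, 0.001]
wrist_force: [-0.5, -0.2, 3.1]
finger_gap: 0.0134
```

>>> {"fn": "servo_tool", "kwargs": {
  "increments": [
    [-1, 0, 0, -0.005, 0],
    [-1, 0, 0, -0.015, 0],
    [-1, 0, 0, -0.025, 0],
    [-1, 0, 0, -0.03, 0],
    [-1, 0, 0, -0.03, 0],
    [-1, 0, 0, -0.02, 0],
    [-1, 0, 0, 0, 0]
  ]
}}

```text
t: 13.2
ee_pos: [0.4298, 0.2457, 0.2193]
eef_rot: [0.366, 3.117, 0.003]
wrist_force: [1.7, 0.3, -1.4]
finger_gap: 0.0133
```

```bash
python3 - <<'E'
from h import *
st(); c=cam('scene','scene7'); cam('wrist','wrist7')
E
```

```text
t 13.2 tcp [0.4298 0.2457 0.2193] th 166.61 z [ 0.004  0.002 -1.   ] gap 0.0133 F [ 1.67  0.26 -1.41] M [ 0.01  0.15 -0.02] q [ 0.35   0.205 -0.272  1.09   0.     0.583]
```

View pics/scene7.png

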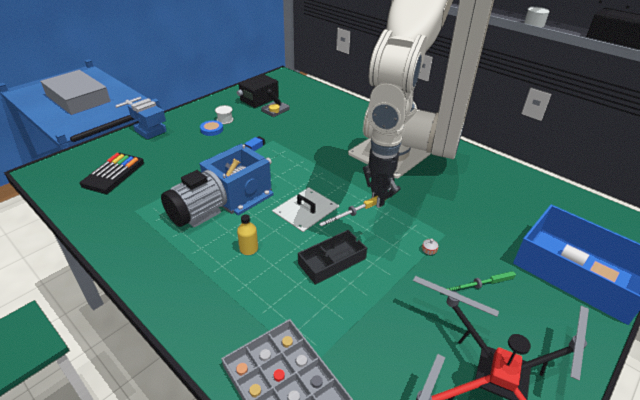

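View pics/wrist7.png

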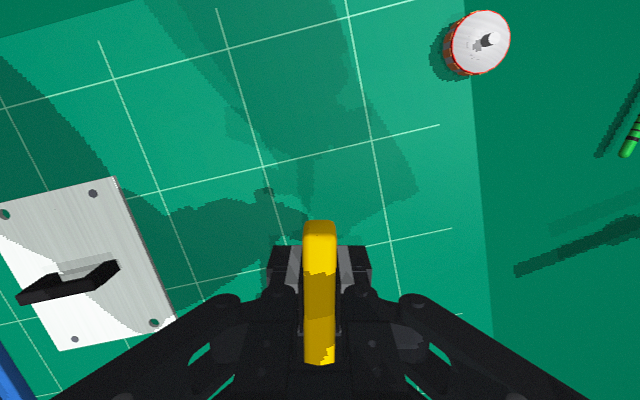

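The dipstick is held level; the rear of the grip shows at (319,220) in the wrist view. I'll measure the output shaft, which will be the hook, from the earlier view.

```bash
python3 - <<'E'
from h import *
c=dict(np.load('pics/wrist1.npz')); P=pts(c)
for u in (176,185,195):
    for v in range(172,208,3): print(u,v,P[v,u].round(4),c['image'][v,u])
E
```

```text
176 172 [ 3.891e-01 -2.206e-01 -1.000e-04] [  7 125  96]
176 175 [ 0.3891 -0.2238  0.0014] [  0 126  95]
176 178 [ 0.4171 -0.2142  0.0621] [131 122 125]
176 181 [ 0.4194 -0.2158  0.0681] [175 173 175]
176 184 [ 0.4202 -0.2181  0.0711] [190 194 195]
176 187 [ 0.4204 -0.2206  0.0728] [205 206 209]
176 190 [ 0.4207 -0.2231  0.0745] [205 205 209]
176 193 [ 0.4198 -0.2262  0.0739] [194 196 198]
176 196 [ 0.4185 -0.2296  0.0725] [171 174 176]
176 199 [ 0.4175 -0.2328  0.0715] [104 105 106]
176 202 [ 3.819e-01 -2.572e-01  1.000e-04] [14 84 63]
176 205 [ 0.3818 -0.2606  0.0012] [11 84 63]
185 172 [ 0.4    -0.2211  0.0006] [ 68 161 129]
185 175 [ 0.3996 -0.2245  0.0013] [ 85 165 132]
185 178 [ 0.4264 -0.2145  0.0631] [127 125 126]
185 181 [ 0.4285 -0.2161  0.0691] [171 172 173]
185 184 [ 0.4284 -0.2188  0.0701] [195 195 199]
185 187 [ 0.4286 -0.2213  0.0718] [207 208 210]
185 190 [ 0.429  -0.2237  0.074 ] [209 208 209]
185 193 [ 0.4282 -0.2268  0.0734] [189 191 192]
185 196 [ 0.4269 -0.2303  0.0718] [174 176 178]
185 199 [ 0.4257 -0.2336  0.0706] [134 136 138]
185 202 [ 3.929e-01 -2.578e-01  2.000e-04] [ 0 80 61]
185 205 [ 3.921e-01 -2.616e-01  1.000e-04] [10 82 63]
195 172 [ 0.4118 -0.2217  0.0009] [  2 129  96]
195 175 [ 0.4112 -0.2252  0.0012] [ 12 130  98]
195 178 [ 0.4368 -0.2147  0.0648] [127 124 128]
195 181 [ 0.4383 -0.2165  0.0697] [170 171 171]
195 184 [ 0.4383 -0.2192  0.071 ] [171 171 173]
195 187 [ 0.4383 -0.2218  0.0721] [206 205 208]
195 190 [ 0.4384 -0.2244  0.0736] [210 210 214]
195 193 [ 0.4375 -0.2275  0.073 ] [189 190 192]
195 196 [ 0.4366 -0.2308  0.0721] [172 173 176]
195 199 [ 0.4348 -0.2347  0.0689] [134 133 135]
195 202 [ 0.4054 -0.2581  0.0015] [ 0 80 61]
195 205 [ 0.4044 -0.2622  0.0007] [ 5 83 63]
```

The shaft's axis is at y -0.2255, z 0.063, radius about 11 mm, x 0.415–0.47. Plan: slide the rod under it from the free end, then raise the grip round it with a light 20 N grip so the rod pivots to 45°.

>>> {"fn": "servo_tool", "kwargs": {
  "increments": [
    [-1, -0.001, -0.02, 0, 0],
    [-1, -0.003, -0.042, 0, 0],
    [-1, -0.003, -0.045, 0, 0],
    [-1, -0.003, -0.045, 0, 0],
    [-1, -0.003, -0.045, 0, 0],
    [-1, -0.003, -0.045, 0, 0],
    [-1, -0.003, -0.045, 0, 0],
    [-1, -0.003, -0.043, 0, 0],
    [-1, 0, 0, 0, 0.13],
    [-1, 0, 0, 0, 0.135]
  ]
}}

```text
t: 14.3
ee_pos: [0.3731, -0.0821, 0.2153]
eef_rot: [-0.788, -3.038, -0.001]
wrist_force: [-0.0, 0.3, -0.4]
finger_gap: 0.0132
```

>>> {"fn": "servo_tool", "kwargs": {
  "increments": [
    [-1, 0, 0, 0, 0.135],
    [-1, 0, 0, 0, 0.135],
    [-1, 0, 0, 0, 0.135],
    [-1, 0, 0, 0, 0.135],
    [-1, 0, 0, 0, 0.135],
    [-1, 0, 0, 0, 0.135],
    [-1, 0, 0, 0, 0.135],
    [-1, 0, 0, 0, 0.13],
    [-1, 0, 0, 0, 0]
  ]
}}

```text
t: 15.2
ee_pos: [0.3734, -0.0805, 0.2155]
eef_rot: [-2.225, -2.214, 0.001]
wrist_force: [-0.0, -0.5, -1.6]
finger_gap: 0.0131
```

```bash
python3 - <<'E'
from h import *
st(); c=cam('scene','scene8'); togo(.375,-.0805,90)
E
```

```text
t 15.2 tcp [ 0.3734 -0.0805  0.2155] th 89.72 z [-0.003  0.001 -1.   ] gap 0.0131 F [-0.04 -0.53 -1.6 ] M [ 0.14  0.01 -0.03] q [-0.433  0.023 -0.498  1.053  0.     1.143]
togo tx,ty [0.     0.0014] spin -0.0002
```

View pics/scene8.png

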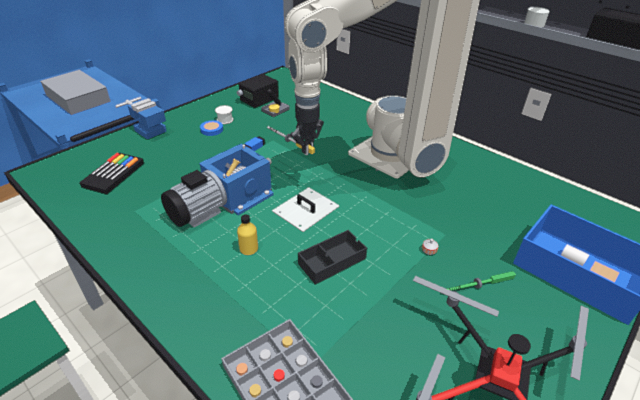

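The dipstick now points towards -y (tip at (272,128)); the battery is at (255,143). I'll check the battery clearance and the rod's slope before lowering.

```bash
python3 - <<'E'
from h import *
c=dict(np.load('pics/scene8.npz')); P=pts(c); im=c['image'].astype(int)
h=cv2.cvtColor(c['image'],cv2.COLOR_RGB2HSV).astype(int)
w=np.zeros(h.shape[:2],bool); w[132:155,242:270]=1
m=w&(P[...,2]>.012)&(P[...,2]<.04)&(P[...,0]<.46); q=P[m]; print('batt',np.percentile(q,[2,50,98],axis=0).round(3),len(q))
w[:]=0; w[120:158,262:318]=1
m=w&(abs(P[...,0]-.373)<.03)&(P[...,2]>.1)&(P[...,1]<-.15)&(P[...,1]>-.30); q=P[m]; print('rod',len(q)); 
k=np.polyfit(q[:,1],q[:,2],1); print(k, np.degrees(np.arctan(k[0])), q.min(0).round(3),q.max(0).round(3))
E
```

```text
batt [[ 0.294 -0.42   0.013]
 [ 0.335 -0.392  0.026]
 [ 0.373 -0.377  0.031]] 161
rod 93
[0.01464617 0.164546  ] 0.8391036664156929 [ 0.359 -0.272  0.146] [ 0.388 -0.152  0.174]
```

Battery's near side is at y -0.377 and the rod tip at -0.272, so it's clear. The rod is within 1° of level. Lowering, then sliding +x under the shaft.

>>> {"fn": "servo_tool", "kwargs": {
  "increments": [
    [-1, 0, 0, 0.02, 0],
    [-1, 0, 0, 0.04, 0],
    [-1, 0, 0, 0.035, 0],
    [-1, 0, 0, 0.022, 0],
    [-1, 0, 0, 0.01, 0],
    [-1, 0, 0.01, 0, 0],
    [-1, 0, 0.02, 0, 0],
    [-1, 0, 0.02, 0, 0],
    [-1, 0, 0.011, 0, 0],
    [-1, 0, 0, 0, 0]
  ]
}}

```text
t: 16.25
ee_pos: [0.4367, -0.0811, 0.0901]
eef_rot: [2.222, 2.22, 0.001]
wrist_force: [-0.2, -0.3, -0.9]
finger_gap: 0.0132
```

```bash
python3 - <<'E'
from h import *
st(); c=cam('scene','scene9'); cam('top','top9')
a=cv2.imread('pics/scene9.png')[90:220,200:340]; b=cv2.imread('pics/top9.png')[140:270,340:480]
cv2.imwrite('pics/c9.png',np.hstack([cv2.resize(a,None,fx=2.8,fy=2.8),cv2.resize(b,None,fx=2.8,fy=2.8)]))
E
```

```text
t 16.25 tcp [ 0.4367 -0.0811  0.0901] th 89.95 z [ 0.001 -0.    -1.   ] gap 0.0132 F [-0.25 -0.26 -0.87] M [0.15 0.03 0.03] q [-0.373  0.259 -0.587  0.724  0.     1.199]
```

View pics/c9.png

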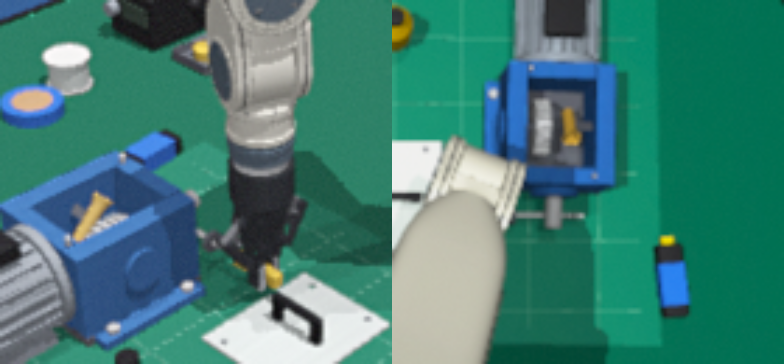

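The rod passes under the shaft near its free end and touches nothing. Now I'll drop to the light 20 N grip and raise the grip round the shaft, first to about 30°.

>>> {"fn": "servo_tool", "kwargs": {
  "increments": [
    [-1, 0, 0, 0, 0],
    [-1, 0, 0, -0.012, 0],
    [-1, 0, 0, -0.0125, 0],
    [-1, 0, 0, -0.0125, 0],
    [-1, 0, 0, -0.0125, 0],
    [-1, -0.0035, 0, -0.012, 0],
    [-1, -0.0035, 0, -0.012, 0],
    [-1, -0.004, 0, -0.0125, 0],
    [-1, 0, 0, 0, 0]
  ],
  "newtons": 20
}}

```text
t: 17.25
ee_pos: [0.4346, -0.0921, 0.1768]
eef_rot: [2.225, 2.217, 0.001]
wrist_force: [-0.7, -0.1, -2.3]
finger_gap: 0.0132
```

```bash
cat >> h.py <<'E'
def crop(n,name,box,f=3):
    c=cam(n,name); x0,y0,x1,y1=box; cv2.imwrite('pics/%sc.png'%name,cv2.resize(cv2.imread('pics/%s.png'%name)[y0:y1,x0:x1],None,fx=f,fy=f,interpolation=cv2.INTER_CUBIC)); return c
E
python3 - <<'E'
from h import *
st(); crop('scene','scene10',(200,90,340,220),4); cam('wrist','wrist10')
E
```

```text
t 17.25 tcp [ 0.4346 -0.0921  0.1768] th 89.8 z [ 0.001  0.    -1.   ] gap 0.0132 F [-0.66 -0.12 -2.32] M [0.33 0.02 0.05] q [-3.980e-01  1.590e-01 -4.510e-01  9.600e-01  1.000e-03  1.176e+00]
```

View pics/scene10c.png

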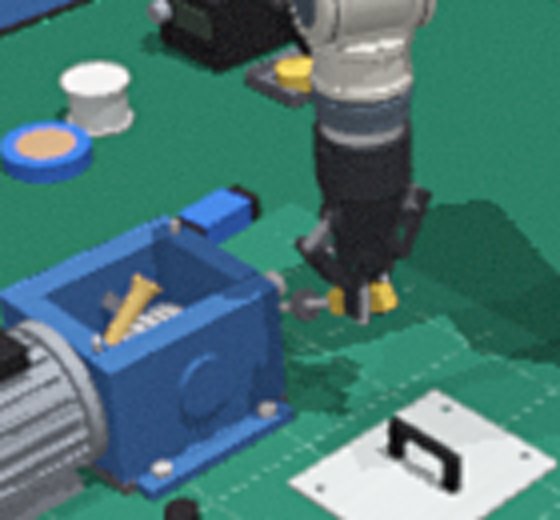

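View pics/wrist10.png

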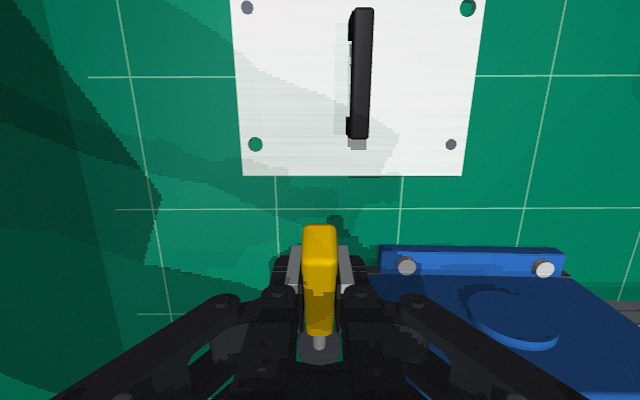

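It's pivoting: the wrist view now shows the collar below the grip at (320,345), and the wrist moment is only 0.33 N m. Continuing to 45°.

>>> {"fn": "servo_tool", "kwargs": {
  "increments": [
    [-1, -0.006, 0, -0.0115, 0],
    [-1, -0.007, 0, -0.0105, 0],
    [-1, -0.0075, 0, -0.01, 0],
    [-1, 0, 0, 0, 0],
    [-1, 0, 0, 0, 0]
  ]
}}

```text
t: 17.85
ee_pos: [0.4352, -0.1129, 0.208]
eef_rot: [2.225, 2.217, -0.0]
wrist_force: [0.2, -0.8, -1.0]
finger_gap: 0.013
```

```bash
python3 - <<'E'
from h import *
st(); crop('scene','scene11',(200,90,340,220),4); cam('wrist','wrist11')
E
```

```text
t 17.85 tcp [ 0.4352 -0.1129  0.208 ] th 89.79 z [ 0.001 -0.001 -1.   ] gap 0.013 F [ 0.24 -0.79 -1.02] M [ 0.13 -0.03 -0.  ] q [-0.441  0.141 -0.385  1.044 -0.     1.134]
```

View pics/wrist11.png

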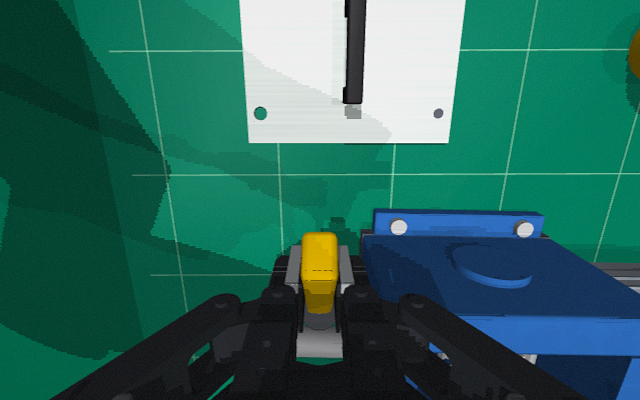

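The gripper is at 45° by geometry. Clamping at 80 N, sliding back out from under the shaft, and lifting clear.

>>> {"fn": "servo_tool", "kwargs": {
  "increments": [
    [-1, 0, 0, 0, 0],
    [-1, 0, 0, 0, 0],
    [-1, 0, -0.012, 0, 0],
    [-1, 0, -0.024, 0, 0],
    [-1, 0, -0.02, 0, 0],
    [-1, 0, -0.005, -0.02, 0],
    [-1, 0, 0, -0.04, 0],
    [-1, 0, 0, -0.045, 0],
    [-1, 0, 0, -0.04, 0],
    [-1, 0, 0, -0.02, 0]
  ],
  "newtons": 80
}}

```text
t: 18.95
ee_pos: [0.3734, -0.1122, 0.3761]
eef_rot: [2.222, 2.215, 0.001]
wrist_force: [0.1, -0.7, -1.6]
finger_gap: 0.0127
```

>>> {"fn": "servo_tool", "kwargs": {
  "increments": [
    [-1, -0.02, 0, 0, -0.1],
    [-1, 0, 0, 0, -0.14],
    [-1, 0, 0, 0, -0.14],
    [-1, 0, 0, 0, -0.14],
    [-1, 0, 0, 0, -0.14],
    [-1, 0, 0, 0, -0.14],
    [-1, 0, 0, 0, -0.14],
    [-1, 0, 0, 0, -0.14],
    [-1, 0, 0, 0, -0.14],
    [-1, 0, 0, 0, -0.14]
  ]
}}

```text
t: 19.95
ee_pos: [0.3731, -0.1321, 0.3727]
eef_rot: [-0.326, -3.124, 0.0]
wrist_force: [0.2, 0.2, -1.1]
finger_gap: 0.0124
```

>>> {"fn": "servo_tool", "kwargs": {
  "increments": [
    [-1, 0, 0, 0, -0.14],
    [-1, 0, 0, 0, -0.05],
    [-1, 0, 0, 0, 0]
  ]
}}

```text
t: 20.25
ee_pos: [0.3732, -0.1321, 0.3728]
eef_rot: [-0.036, -3.141, 0.0]
wrist_force: [0.2, 0.3, -0.6]
finger_gap: 0.0129
```

```bash
python3 - <<'E'
from h import *
st(); cam('scene','scene12'); togo(.3814,-.2404,178.7)
E
```

```text
t 20.25 tcp [ 0.3732 -0.1321  0.3728] th 178.67 z [-0. -0. -1.] gap 0.0129 F [ 0.15  0.32 -0.58] M [0.   0.09 0.03] q [-0.553 -0.021 -0.133  1.459 -0.    -0.53 ]
togo tx,ty [-0.0108 -0.108 ] spin -0.0025
```

View pics/scene12.png

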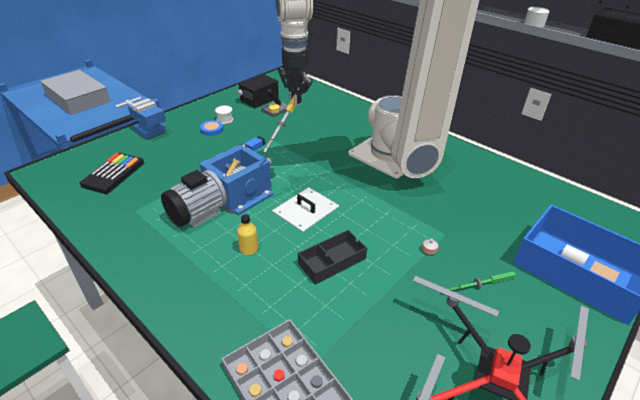

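The rod hangs at an angle, from the grip at (292,105) to the tip at (266,152). I'll measure its angle and tip by casting rays onto the vertical plane through the gripper.

```bash
cat >> h.py <<'E'
def rodfit(c,o,win,tag=''):
    Rm=R.from_rotvec(o['eef_rot']).as_matrix(); d=-Rm[:,0].copy(); d[2]=0; d/=np.linalg.norm(d); n=np.array([-d[1],d[0],0]); p0=np.array(o['ee_pos'])+.054*Rm[:,2]
    P=pts(c); q=P-p0; x0,y0,x1,y1=win; w=np.zeros(P.shape[:2],bool); w[y0:y1,x0:x1]=1
    s=q@d; lat=q@n; m=w&(abs(lat)<.03)&(abs(q[...,2])<.25)&(s>.0)&(s<.25)&(c['z_map']>0)
    h=cv2.cvtColor(c['image'],cv2.COLOR_RGB2HSV).astype(int); m&=(h[...,1]<70)
    vv,uu=np.where(m); K=c['K']; D=np.stack([(uu-K[0,2])/K[0,0],-(vv-K[1,2])/K[1,1],-np.ones(len(uu))],-1)@c['pose'][:3,:3].T; O=c['pose'][:3,3]
    t=((p0-O)@n)/(D@n); X=O+D*t[:,None]-p0; S=X@d; Z=X[:,2]
    vx,vy,cx,cy=cv2.fitLine(np.stack([S,Z],-1).astype(np.float32),cv2.DIST_HUBER,0,.001,.001).ravel()
    ang=np.degrees(np.arctan(vy/vx)); r=np.hypot(S,Z)
    print(tag,len(S),'angle',ang.round(2),'offset of line from pads (perp)',round(float((0-cx)*(-vy)+(0-cy)*vx),4),'max r',np.percentile(r,[90,98,100]).round(4)); i=np.argsort(r)[-8:]; print('tip S,Z',np.median(S[i]).round(4),np.median(Z[i]).round(4),'lat med',np.median(lat[m]).round(4)); return uu,vv
E
python3 - <<'E'
from h import *
o=robot.get_obs(); c=dict(np.load('pics/scene12.npz'))
u,v=rodfit(c,o,(255,95,310,165)); print(u.min(),u.max(),v.min(),v.max())
im=c['image'][:,:,::-1].copy(); im[v,u]=(0,0,255)
cv2.imwrite('pics/r12.png',np.hstack([cv2.resize(a[80:170,240:320],None,fx=5,fy=5,interpolation=cv2.INTER_NEAREST) for a in (c['image'][:,:,::-1],im)]))
E
```

```text
192 angle -43.75 offset of line from pads (perp) 0.0086 max r [0.1684 0.1868 0.2147]
tip S,Z 0.1256 -0.137 lat med 0.0055
264 299 95 161
```

View pics/r12.png

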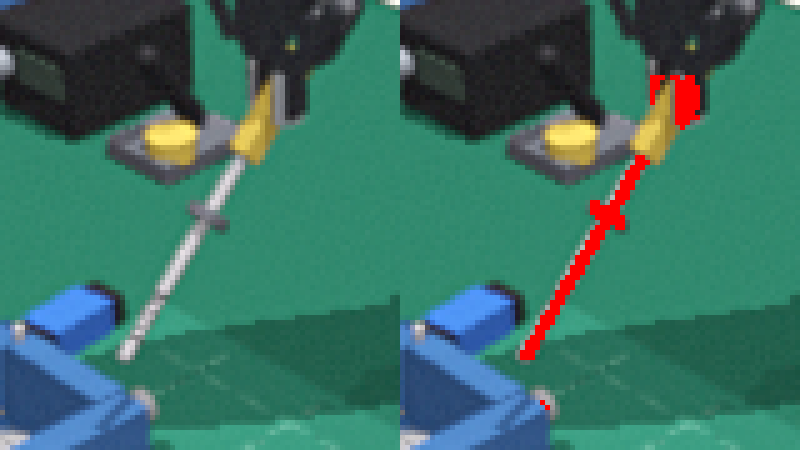

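```bash
sed -i 's/    vx,vy,cx,cy=cv2.fitLine/    k=(np.hypot(S,Z)>.05)\&(np.hypot(S,Z)<.2); S,Z=S[k],Z[k]\n    vx,vy,cx,cy=cv2.fitLine/' h.py
python3 - <<'E'
from h import *
o=robot.get_obs(); c=dict(np.load('pics/scene12.npz'))
for w in((255,95,310,155),(255,112,284,153),(255,125,278,153)): rodfit(c,o,w)
E
```

```text
129 angle -44.42 offset of line from pads (perp) 0.0072 max r [0.1743 0.1866 0.1893]
tip S,Z 0.1273 -0.1352 lat med 0.0056
 106 angle -45.04 offset of line from pads (perp) 0.0052 max r [0.1775 0.1866 0.1893]
tip S,Z 0.1273 -0.1352 lat med 0.005
 64 angle -44.97 offset of line from pads (perp) 0.0057 max r [0.182  0.1876 0.1893]
tip S,Z 0.1273 -0.1352 lat med 0.0045
```

The rod angle is 45.0°. Moving to hover with the tip about 30 mm out along the tube axis.

>>> {"fn": "servo_tool", "kwargs": {
  "increments": [
    [-1, -0.002, -0.02, 0, 0],
    [-1, -0.004, -0.04, 0, 0],
    [-1, -0.004, -0.035, 0, 0],
    [-1, -0.001, -0.013, 0, 0],
    [-1, 0, 0, 0.015, 0],
    [-1, 0, 0, 0.02, 0],
    [-1, 0, 0, 0.013, 0],
    [-1, 0, 0, 0, 0],
    [-1, 0, 0, 0, 0]
  ]
}}

```text
t: 21.2
ee_pos: [0.3822, -0.2402, 0.3253]
eef_rot: [-0.038, -3.141, -0.0]
wrist_force: [-0.3, 0.6, -0.9]
finger_gap: 0.0126
```

```bash
python3 - <<'E'
from h import *
o=st(); c=crop('scene','scene13',(200,80,320,200),5); cam('wrist','wrist13'); cam('top','top13')
rodfit(c,o,(225,85,300,165)); togo(.3814,-.2404,178.7)
E
```

```text
t 21.2 tcp [ 0.3822 -0.2402  0.3253] th 178.6 z [-0.  0. -1.] gap 0.0126 F [-0.28  0.56 -0.91] M [-0.01  0.04  0.06] q [-0.747  0.084 -0.143  1.344  0.    -0.723]
 160 angle -60.73 offset of line from pads (perp) -0.0298 max r [0.1711 0.1869 0.1901]
tip S,Z 0.1303 -0.135 lat med 0.0059
togo tx,ty [0.0011 0.0001] spin -0.0013
```

View pics/scene13c.png

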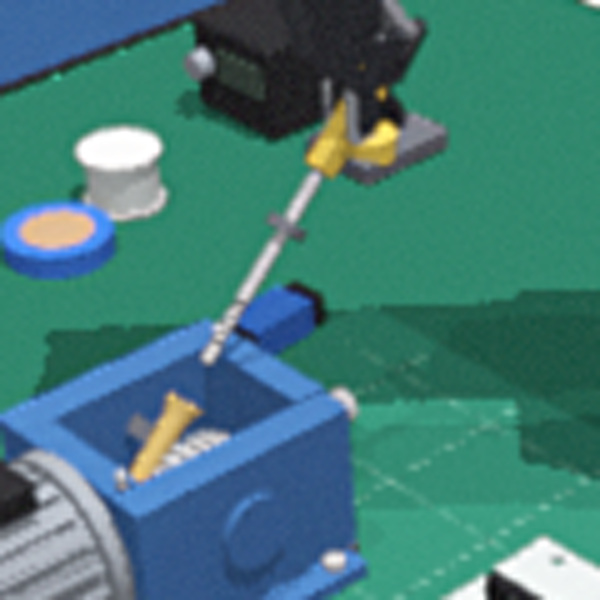

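View pics/wrist13.png

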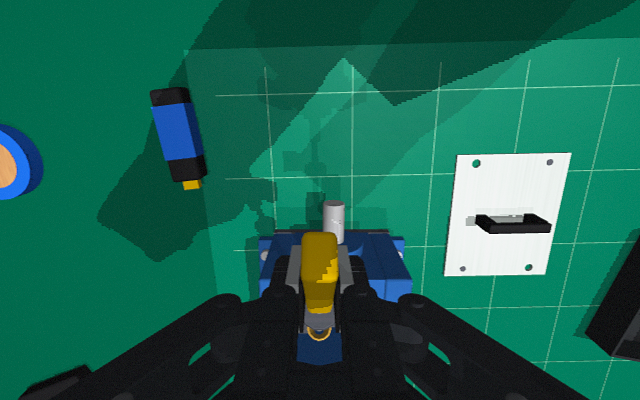

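In the wrist view the brass mouth shows at (319,333), straight behind the collar. In the scene crop the rod's line points at the mouth. I'll zoom in for a relative check.

```bash
python3 - <<'E'
from h import *
a=cv2.imread('pics/scene13.png')[135:180,220:265]; cv2.imwrite('pics/z13.png',cv2.resize(a,None,fx=13,fy=13,interpolation=cv2.INTER_CUBIC))
E
```

```text
(no output)
```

View pics/z13.png

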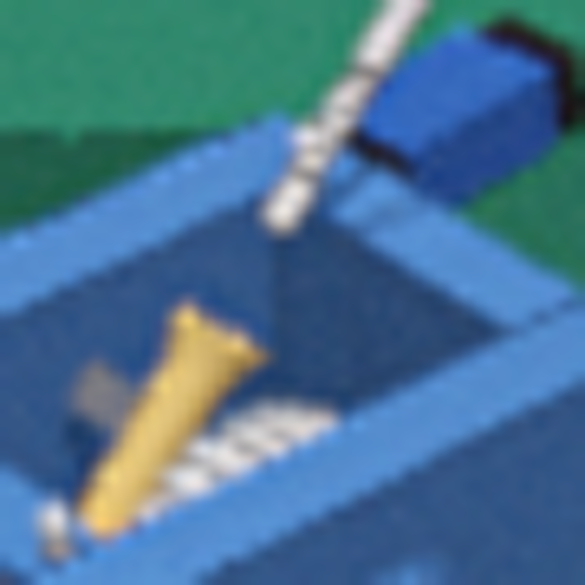

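The rod's line passes about 1 mm from the mouth's centre, inside the flare's ±6 mm. I'll insert along the axis gently with a 40 N grip.

>>> {"fn": "servo_tool", "kwargs": {
  "increments": [
    [-1, -0.004, 0, 0.004, 0],
    [-1, -0.007, 0, 0.007, 0],
    [-1, -0.007, 0, 0.007, 0],
    [-1, -0.006, 0, 0.006, 0],
    [-1, -0.005, 0, 0.005, 0],
    [-1, 0, 0, 0, 0]
  ],
  "newtons": 40
}}

```text
t: 21.95
ee_pos: [0.4118, -0.2411, 0.2948]
eef_rot: [-0.037, -3.14, -0.002]
wrist_force: [0.3, 0.5, -1.4]
finger_gap: 0.0126
```

```bash
python3 - <<'E'
from h import *
o=st(); c=crop('scene','scene14',(220,100,290,180),7); cam('wrist','wrist14')
E
```

```text
t 21.95 tcp [ 0.4118 -0.2411  0.2948] th 178.67 z [-0.001  0.001 -1.   ] gap 0.0126 F [ 0.32  0.51 -1.4 ] M [0.03 0.09 0.  ] q [-0.706  0.138 -0.157  1.277  0.    -0.682]
```

View pics/scene14c.png

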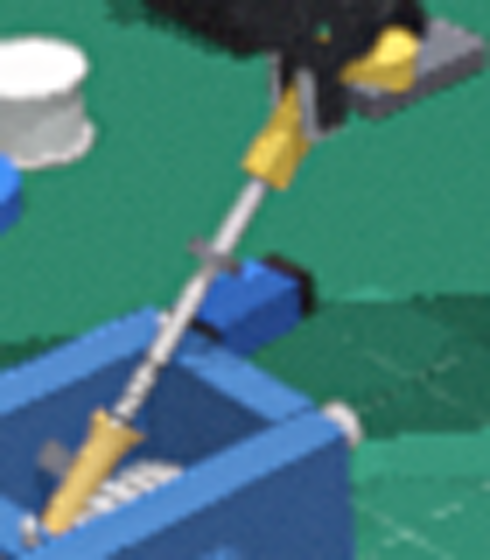

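The tip is inside the flare with no contact force. Continuing slowly.

>>> {"fn": "servo_tool", "kwargs": {
  "increments": [
    [-1, -0.004, 0, 0.004, 0],
    [-1, -0.005, 0, 0.005, 0],
    [-1, -0.005, 0, 0.005, 0],
    [-1, -0.005, 0, 0.005, 0],
    [-1, 0, 0, 0, 0]
  ]
}}

```text
t: 22.55
ee_pos: [0.4308, -0.2416, 0.2759]
eef_rot: [-0.037, -3.141, -0.001]
wrist_force: [0.1, 0.7, -1.1]
finger_gap: 0.0125
```

>>> {"fn": "servo_tool", "kwargs": {
  "increments": [
    [-1, -0.005, 0, 0.005, 0],
    [-1, -0.005, 0, 0.005, 0],
    [-1, -0.006, 0, 0.006, 0],
    [-1, -0.006, 0, 0.006, 0],
    [-1, -0.005, 0, 0.005, 0],
    [-1, 0, 0, 0, 0]
  ]
}}

```text
t: 23.15
ee_pos: [0.4578, -0.2422, 0.2489]
eef_rot: [-0.037, -3.14, -0.001]
wrist_force: [-0.5, 0.1, -0.9]
finger_gap: 0.0126
```

```bash
python3 - <<'E'
from h import *
o=st(); c=crop('scene','scene15',(220,100,290,180),7); cam('wrist','wrist15')
E
```

```text
t 23.15 tcp [ 0.4578 -0.2422  0.2489] th 178.66 z [-0.001  0.001 -1.   ] gap 0.0126 F [-0.54  0.11 -0.92] M [-0.02  0.03  0.01] q [-0.649  0.228 -0.163  1.182  0.    -0.625]
```

View pics/scene15c.png

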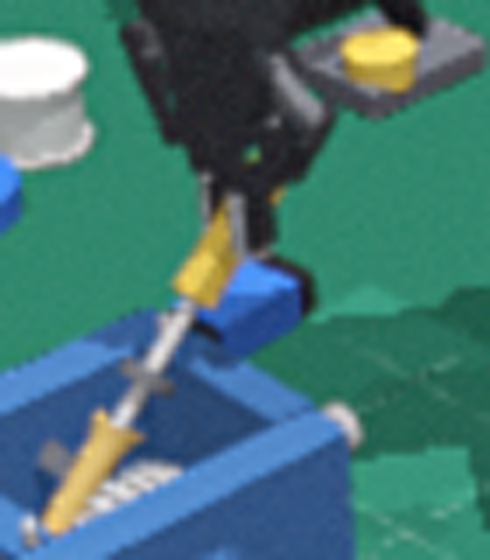

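View pics/wrist15.png

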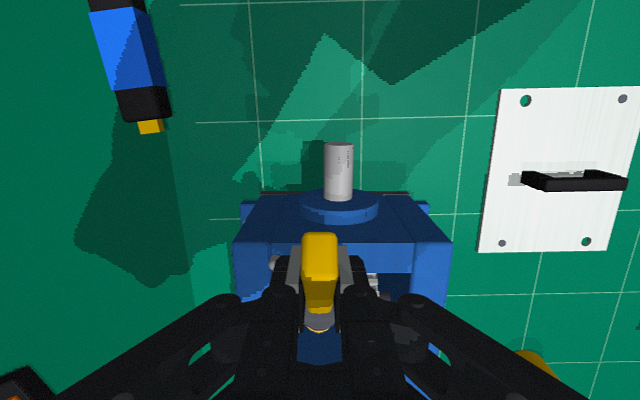

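About 60 mm of the rod is in and forces are nil. Now the last stretch, in small steps.

>>> {"fn": "servo_tool", "kwargs": {
  "increments": [
    [-1, -0.003, 0, 0.003, 0],
    [-1, -0.004, 0, 0.004, 0],
    [-1, -0.003, 0, 0.003, 0],
    [-1, -0.002, 0, 0.002, 0],
    [-1, -0.001, 0, 0.001, 0],
    [-1, 0, 0, 0, 0]
  ]
}}

```text
t: 23.85
ee_pos: [0.4704, -0.2426, 0.2367]
eef_rot: [-0.037, -3.141, -0.0]
wrist_force: [0.7, -0.5, -2.4]
finger_gap: 0.0128
```

>>> {"fn": "servo_tool", "kwargs": {
  "increments": [
    [-1, -0.001, 0, 0.001, 0],
    [-1, -0.0007, 0, 0.0007, 0],
    [-1, 0, 0, 0, 0]
  ]
}}

```text
t: 24.15
ee_pos: [0.4721, -0.2426, 0.2351]
eef_rot: [0.037, 3.141, 0.0]
wrist_force: [-0.0, -0.4, -1.4]
finger_gap: 0.0128
```

```bash
python3 - <<'E'
from h import *
o=st(); c=crop('scene','scene16',(220,110,280,180),8)
E
```

```text
t 24.15 tcp [ 0.4721 -0.2426  0.2351] th 178.64 z [ 0.  0. -1.] gap 0.0128 F [-0.03 -0.35 -1.37] M [-0.02  0.06  0.02] q [-0.633  0.256 -0.16   1.155  0.    -0.609]
```

View pics/scene16c.png

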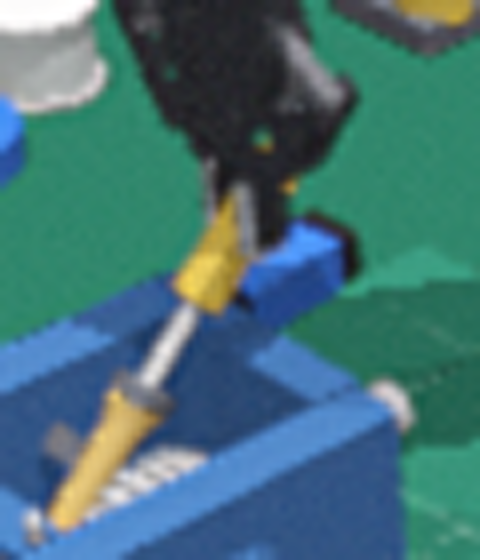

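The collar is close to the mouth. Inching on until the force rises.

>>> {"fn": "servo_tool", "kwargs": {
  "increments": [
    [-1, -0.0007, 0, 0.0007, 0],
    [-1, -0.0007, 0, 0.0007, 0],
    [-1, 0, 0, 0, 0]
  ]
}}

```text
t: 24.5
ee_pos: [0.4733, -0.2427, 0.2339]
eef_rot: [-0.037, -3.141, 0.0]
wrist_force: [-0.5, 0.4, 1.5]
finger_gap: 0.0128
```

>>> {"fn": "servo_tool", "kwargs": {
  "increments": [
    [-1, -0.0007, 0, 0.0007, 0],
    [-1, 0, 0, 0, 0]
  ]
}}

```text
t: 24.7
ee_pos: [0.4735, -0.2427, 0.2338]
eef_rot: [-0.038, -3.141, 0.001]
wrist_force: [-6.4, 1.9, 9.4]
finger_gap: 0.0125
```

>>> {"fn": "servo_tool", "kwargs": {
  "increments": [
    [-1, -0.0007, 0, 0.0007, 0],
    [-1, 0, 0, 0, 0]
  ]
}}

```text
t: 24.9
ee_pos: [0.4736, -0.2427, 0.2337]
eef_rot: [-0.038, -3.14, 0.002]
wrist_force: [-11.8, 1.5, 16.4]
finger_gap: 0.0125
```

The collar is seated: about 20 N along the axis, and the arm has stopped advancing. I'll ease off slightly, hold, and look.

>>> {"fn": "servo_tool", "kwargs": {
  "increments": [
    [-1, 0.0004, 0, -0.0004, 0],
    [-1, 0, 0, 0, 0],
    [-1, 0, 0, 0, 0],
    [-1, 0, 0, 0, 0]
  ]
}}

```text
t: 25.3
ee_pos: [0.4735, -0.2427, 0.2338]
eef_rot: [-0.038, -3.14, 0.001]
wrist_force: [-9.5, 0.7, 12.0]
finger_gap: 0.0124
```

```bash
python3 - <<'E'
from h import *
o=st(); c=crop('scene','scene17',(220,110,280,180),8)
E
```

```text
t 25.3 tcp [ 0.4735 -0.2427  0.2338] th 178.62 z [-0.001 -0.001 -1.   ] gap 0.0124 F [-9.52  0.71 12.04] M [0.31 1.84 0.04] q [-6.310e-01  2.590e-01 -1.600e-01  1.153e+00 -1.000e-03 -6.070e-01]
```

View pics/scene17c.png

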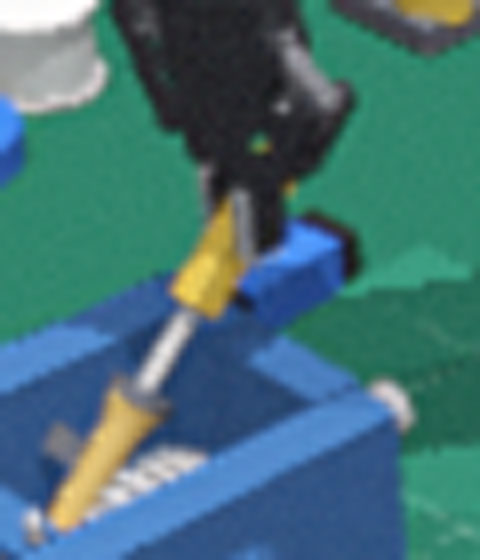

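The collar sits flush on the mouth. Drawing out along the axis.

>>> {"fn": "servo_tool", "kwargs": {
  "increments": [
    [-1, 0.0015, 0, -0.0015, 0],
    [-1, 0.005, 0, -0.005, 0],
    [-1, 0.008, 0, -0.008, 0],
    [-1, 0.01, 0, -0.01, 0],
    [-1, 0.012, 0, -0.012, 0],
    [-1, 0.012, 0, -0.012, 0],
    [-1, 0.012, 0, -0.012, 0],
    [-1, 0.012, 0, -0.012, 0],
    [-1, 0.012, 0, -0.012, 0],
    [-1, 0.01, 0, -0.01, 0]
  ],
  "newtons": 60
}}

```text
t: 26.35
ee_pos: [0.3789, -0.2404, 0.3286]
eef_rot: [0.038, 3.141, -0.001]
wrist_force: [0.2, -0.5, -0.1]
finger_gap: 0.0129
```

>>> {"fn": "servo_tool", "kwargs": {
  "increments": [
    [-1, 0, 0, -0.01, 0],
    [-1, 0, 0, -0.03, 0],
    [-1, 0, 0, -0.02, 0],
    [-1, 0, 0, 0, 0],
    [-1, 0, 0, 0, 0]
  ]
}}

```text
t: 26.85
ee_pos: [0.3802, -0.2406, 0.387]
eef_rot: [0.037, 3.141, 0.0]
wrist_force: [0.3, -0.3, -2.1]
finger_gap: 0.0127
```

```bash
python3 - <<'E'
from h import *
o=st(); c=crop('scene','scene18',(200,60,330,190),4.5);  togo(.4298,.2457,166.6)
E
```

```text
t 26.85 tcp [ 0.3802 -0.2406  0.387 ] th 178.64 z [ 0.  0. -1.] gap 0.0127 F [ 0.27 -0.29 -2.06] M [-0.    0.08 -0.01] q [-0.751  0.073 -0.     1.498  0.    -0.727]
togo tx,ty [-0.0383  0.4871] spin 0.2102
```

View pics/scene18c.png

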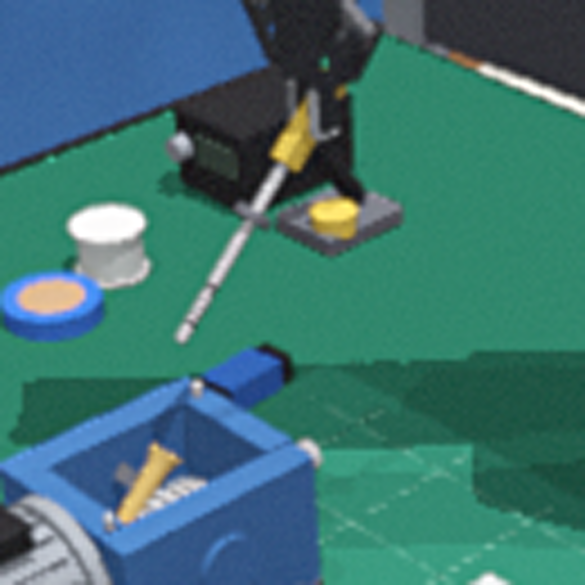

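The dipstick is right out, still at 45° and held. To level it I'll mirror the earlier move: lay the rod on top of the same shaft and swing the grip down round it with a light grip.

>>> {"fn": "servo_tool", "kwargs": {
  "increments": [
    [-1, -0.01, 0.02, 0, 0],
    [-1, -0.02, 0.04, 0, 0],
    [-1, -0.015, 0.035, 0, 0],
    [-1, -0.0075, 0.0135, 0, 0],
    [-1, 0, 0, 0, 0.14],
    [-1, 0, 0, 0, 0.14],
    [-1, 0, 0, 0, 0.14],
    [-1, 0, 0, 0, 0.14],
    [-1, 0, 0, 0, 0.14],
    [-1, 0, 0, 0, 0.14]
  ]
}}

```text
t: 27.9
ee_pos: [0.4349, -0.1331, 0.386]
eef_rot: [-1.322, -2.847, -0.0]
wrist_force: [-0.6, -0.2, -1.0]
finger_gap: 0.0126
```

>>> {"fn": "servo_tool", "kwargs": {
  "increments": [
    [-1, 0, 0, 0, 0.14],
    [-1, 0, 0, 0, 0.14],
    [-1, 0, 0, 0, 0.14],
    [-1, 0, 0, 0, 0.14],
    [-1, 0, 0, 0, 0.14],
    [-1, 0, 0, 0, 0],
    [-1, 0, 0, 0.03, 0],
    [-1, 0, 0, 0.04, 0],
    [-1, 0, 0, 0.03, 0],
    [-1, 0, 0, 0, 0]
  ]
}}

```text
t: 28.9
ee_pos: [0.4334, -0.1324, 0.2835]
eef_rot: [-2.204, -2.228, 0.003]
wrist_force: [-0.2, 0.3, -0.8]
finger_gap: 0.013
```

```bash
python3 - <<'E'
from h import *
o=st(); c=crop('scene','scene19',(200,60,330,190),4.5);  togo(.435,-.1336,90)
E
```

```text
t 28.9 tcp [ 0.4334 -0.1324  0.2835] th 90.62 z [-0.007  0.004 -1.   ] gap 0.013 F [-0.25  0.27 -0.81] M [ 0.05  0.04 -0.03] q [-0.482  0.105 -0.225  1.247  0.     1.078]
togo tx,ty [-0.0008  0.0007] spin 0.0101
```

View pics/scene19c.png

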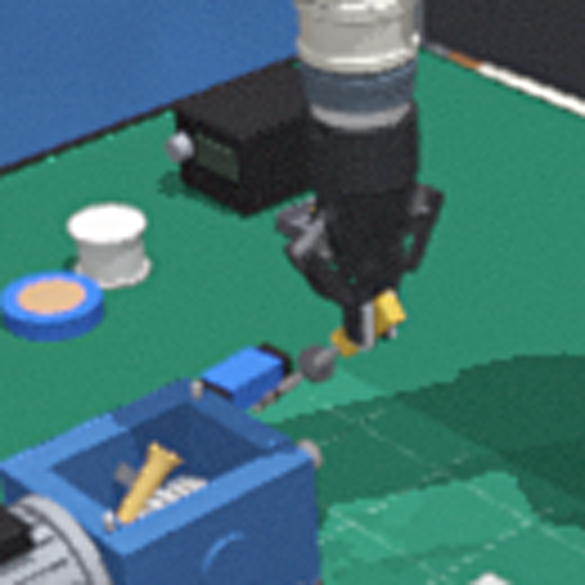

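Lined up above the shaft. Loosening to 20 N and swinging down to about 20°, then checking.

>>> {"fn": "servo_tool", "kwargs": {
  "increments": [
    [-1, 0, 0.001, 0.02, 0.01],
    [-1, 0, 0, 0.022, 0],
    [-1, -0.001, 0, 0.01, 0],
    [-1, 0, 0, 0, 0],
    [-1, 0.0095, 0, 0.0085, 0],
    [-1, 0.0085, 0, 0.009, 0],
    [-1, 0.008, 0, 0.01, 0],
    [-1, 0.007, 0, 0.0105, 0],
    [-1, 0.006, 0, 0.011, 0],
    [-1, 0, 0, 0, 0]
  ],
  "newtons": 20
}}

```text
t: 29.95
ee_pos: [0.4357, -0.094, 0.1849]
eef_rot: [-2.222, -2.218, 0.0]
wrist_force: [-0.1, -0.3, 3.3]
finger_gap: 0.0126
```

```bash
python3 - <<'E'
from h import *
o=st(); cam('wrist','wrist20'); togo(.435,-.0943,90)
E
```

```text
t 29.95 tcp [ 0.4357 -0.094   0.1849] th 89.91 z [-0.002  0.001 -1.   ] gap 0.0126 F [-0.08 -0.31  3.33] M [-0.6  -0.2   0.11] q [-4.020e-01  1.550e-01 -4.320e-01  9.850e-01  1.000e-03  1.171e+00]
togo tx,ty [-0.     -0.0008] spin -0.0019
```

View pics/wrist20.png

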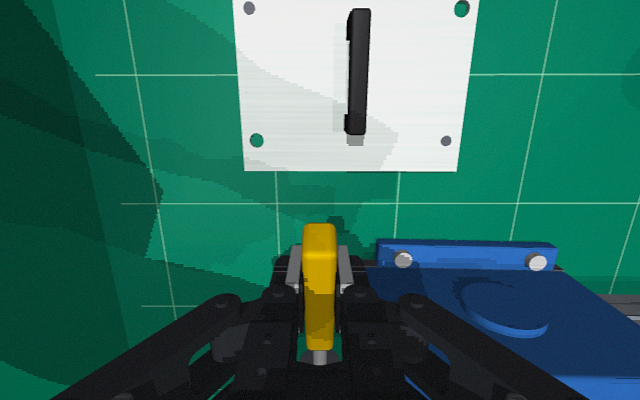

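It's pivoting back; the rod foreshortens less in the wrist view and the force is only about 4 N. Finishing to level, then clamping hard.

>>> {"fn": "servo_tool", "kwargs": {
  "increments": [
    [-1, 0.005, 0, 0.015, 0],
    [-1, 0.004, 0, 0.013, 0],
    [-1, 0.003, 0, 0.0125, 0],
    [-1, 0.0015, 0, 0.0125, 0],
    [-1, 0, 0, 0, 0]
  ]
}}

```text
t: 30.5
ee_pos: [0.4357, -0.0812, 0.1324]
eef_rot: [-2.223, -2.217, -0.0]
wrist_force: [1.0, 1.6, 1.6]
finger_gap: 0.0129
```

>>> {"fn": "servo_tool", "kwargs": {
  "increments": [
    [-1, 0, 0, 0, 0],
    [-1, 0, 0, 0, 0],
    [-1, 0, 0, 0, 0]
  ],
  "newtons": 110
}}

```text
t: 30.8
ee_pos: [0.436, -0.0817, 0.1335]
eef_rot: [-2.225, -2.218, -0.0]
wrist_force: [-0.3, 0.3, -0.8]
finger_gap: 0.0116
```

>>> {"fn": "servo_tool", "kwargs": {
  "increments": [
    [-1, 0, 0, -0.01, 0],
    [-1, 0, 0, -0.03, 0],
    [-1, 0, 0, -0.04, 0],
    [-1, 0, 0, -0.04, 0],
    [-1, 0, 0, -0.02, 0],
    [-1, 0, 0, 0, 0],
    [-1, 0, 0, 0, 0]
  ]
}}

```text
t: 31.5
ee_pos: [0.4359, -0.0817, 0.2735]
eef_rot: [2.224, 2.218, 0.001]
wrist_force: [-0.3, -0.1, -1.7]
finger_gap: 0.0124
```

```bash
python3 - <<'E'
from h import *
o=st(); c=crop('scene','scene21',(200,60,330,190),4.5)
P=pts(c); w=np.zeros(P.shape[:2],bool); w[95:160,235:320]=1
m=w&(abs(P[...,0]-.4355)<.03)&(P[...,2]>.14)&(P[...,1]<-.15)&(P[...,1]>-.30); q=P[m]; print('rod',len(q)); 
k=np.polyfit(q[:,1],q[:,2],1); print(k, np.degrees(np.arctan(k[0])), q.min(0).round(3),q.max(0).round(3))
togo(.4298,.2457,166.6)
E
```

```text
t 31.5 tcp [ 0.4359 -0.0817  0.2735] th 89.83 z [ 0.001 -0.    -1.   ] gap 0.0124 F [-0.34 -0.14 -1.66] M [ 0.13  0.03 -0.01] q [-0.375  0.089 -0.27   1.211  0.     1.199]
rod 106
[0.00797666 0.22068169] 0.45701942205256596 [ 0.422 -0.273  0.204] [ 0.45  -0.15   0.232]
togo tx,ty [ 0.3273 -0.0069] spin -1.34
```

View pics/scene21c.png

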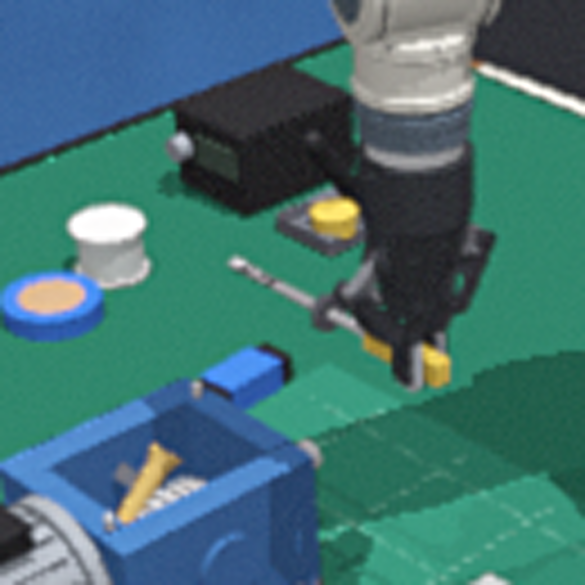

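The rod is level within 0.5°. Carrying it to the tray, turning, and lowering.

>>> {"fn": "servo_tool", "kwargs": {
  "increments": [
    [-1, 0.015, -0.0005, 0, 0],
    [-1, 0.03, -0.001, 0, 0],
    [-1, 0.04, -0.001, 0, 0],
    [-1, 0.045, -0.001, 0, 0],
    [-1, 0.045, -0.001, 0, 0],
    [-1, 0.045, -0.001, 0, 0],
    [-1, 0.04, -0.001, 0, 0],
    [-1, 0.035, -0.001, 0, 0],
    [-1, 0.025, -0.0005, 0, 0],
    [-1, 0.008, 0, 0, 0]
  ]
}}

```text
t: 32.55
ee_pos: [0.4284, 0.2482, 0.2718]
eef_rot: [-2.221, -2.22, 0.004]
wrist_force: [0.1, -0.2, -2.0]
finger_gap: 0.012
```

>>> {"fn": "servo_tool", "kwargs": {
  "increments": [
    [-1, 0, 0, 0, -0.06],
    [-1, 0, 0, 0, -0.12],
    [-1, 0, 0, 0, -0.14],
    [-1, 0, 0, 0, -0.14],
    [-1, 0, 0, 0, -0.14],
    [-1, 0, 0, 0, -0.14],
    [-1, 0, 0, 0, -0.14],
    [-1, 0, 0, 0, -0.14],
    [-1, 0, 0, 0, -0.14],
    [-1, 0, 0, 0, -0.12]
  ]
}}

```text
t: 33.55
ee_pos: [0.4289, 0.2453, 0.2722]
eef_rot: [-0.452, -3.107, 0.002]
wrist_force: [0.8, -1.5, -1.7]
finger_gap: 0.0119
```

>>> {"fn": "servo_tool", "kwargs": {
  "increments": [
    [-1, 0, 0, 0.005, -0.06],
    [-1, 0, 0, 0.02, 0],
    [-1, 0, 0, 0.025, 0],
    [-1, 0, 0, 0.02, 0],
    [-1, 0, 0, 0.006, 0],
    [-1, 0, 0, 0, 0],
    [-1, 0, 0, 0, 0],
    [-1, 0, 0, 0, 0],
    [-1, 0, 0, 0, 0]
  ]
}}

```text
t: 34.45
ee_pos: [0.4294, 0.2463, 0.198]
eef_rot: [0.366, 3.119, 0.001]
wrist_force: [-0.6, -0.1, -1.7]
finger_gap: 0.0119
```

```bash
python3 - <<'E'
from h import *
o=st(); c=cam('scene','scene22'); t=cam('top','top22'); togo(.425,.2469,166.6)
Rm=R.from_rotvec(o['eef_rot']).as_matrix(); d=-Rm[:,0]; p=o['ee_pos']+.054*Rm[:,2]; tip=p+.193*d; a=np.radians(-13.5); e=tip[:2]-np.array([.574,.212]); print('tip kin',tip.round(4),'in tray',np.array([e@[np.cos(a),np.sin(a)],e@[-np.sin(a),np.cos(a)]]).round(4))
rodfit(c,o,(300,180,400,240))
E
```

```text
t 34.45 tcp [0.4294 0.2463 0.198 ] th 166.6 z [ 0.001  0.    -1.   ] gap 0.0119 F [-0.65 -0.08 -1.67] M [ 0.01  0.15 -0.  ] q [ 0.351  0.222 -0.307  1.04  -0.     0.585]
togo tx,ty [ 0.0043 -0.0005] spin 0.0001
tip kin [0.6173 0.2017 0.1442] in tray [0.0445 0.    ]
 373 angle -36.74 offset of line from pads (perp) -0.056 max r [0.1552 0.1839 0.1903]
tip S,Z 0.187 -0.005 lat med 0.0056
```

View pics/scene22.png

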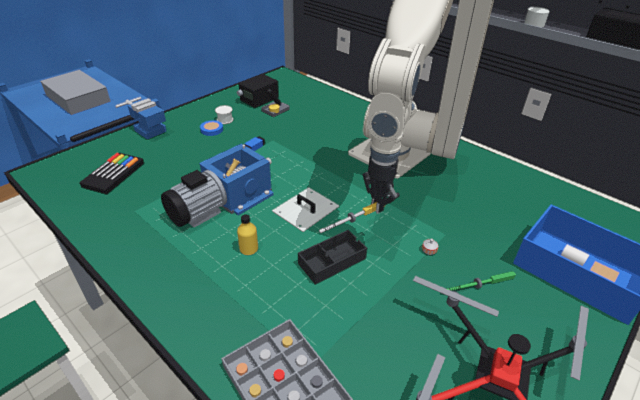

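View pics/top22.png

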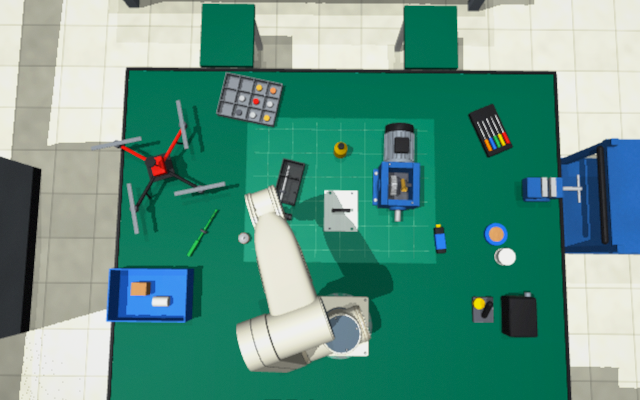

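The dipstick is level (about 1.5° by the tip ray) at z about 0.14, with its tip at +44 mm and 0 mm in the tray frame. One last check of the cover and bystanders, then I'll hand in.

```bash
python3 - <<'E'
from h import *
a=dict(np.load('pics/scene0.npz')); b=dict(np.load('pics/scene22.npz')); P=pts(b)
h=cv2.cvtColor(b['image'],cv2.COLOR_RGB2HSV).astype(int); w=np.zeros(P.shape[:2],bool); w[188:232,272:340]=1
q=P[w&(h[...,1]<40)&(h[...,2]>140)&(abs(P[...,1])<.08)&(P[...,2]<.015)]; k,*_=np.linalg.lstsq(np.c_[q[:,:2],np.ones(len(q))],q[:,2],rcond=None); print('cover top z',np.median(q[:,2]).round(4),'slopes',k[:2].round(3),len(q))
for n,(x0,y0,x1,y1) in dict(bottle=(232,210,262,258),battery=(244,134,268,150),motor=(420,236,442,258)).items():
    print(n,np.abs(a['image'][y0:y1,x0:x1].astype(int)-b['image'][y0:y1,x0:x1]).mean().round(2))
st()
E
```

```text
cover top z 0.004 slopes [-0.     0.005] 1283
bottle 9.97
battery 23.62
motor 10.63
t 34.55 tcp [0.4293 0.2464 0.1978] th 166.61 z [ 0.001  0.    -1.   ] gap 0.0121 F [-1.   -0.2  -1.09] M [ 0.03  0.17 -0.04] q [ 0.351  0.222 -0.308  1.04   0.     0.585]
```

Cover is flat, top at z 4 mm with slopes below 0.005. The pixel differences look like shadow changes: in the top views the bottle (341,150), battery (439,238) and motor (244,238) are where they started. Handing in.

```bash
python3 - <<'E'
from h import *
print(robot.job_done()); st()
E
```

```text
the job is handed in; nothing more can be done
None
the job is handed in; nothing more can be done
```

I finished every step and handed the job in at about 34.6 s; no verdict was reported.

**What I did**
- **Cover:** I lifted it straight off its pins and laid it flat on the bench at about (0.46, 0).
- **Tilting the rod:** The moves allow no tool tilt. So I slid the dipstick under the gearbox's fixed output shaft and pivoted it to 45° in a light 20 N grip.
- **Insertion:** I pushed it down the tube until the collar seated, at about 20 N, then drew it right out.
- **Levelling:** I pivoted it back to level over the top of the same shaft, clamped it at 110 N and brought it over the drip tray.

**Last checks**
- **Dipstick:** It was within about 1.5° of level. The tip was at z about 0.14 m, about 44 mm along from the tray's centre and on its centreline. That tip position assumes the grip had not slipped along the rod.
- **Cover:** It lay flat, with its top at 4–5 mm and slopes below 0.01.
- **Oil bottle, battery and small motor:** They were at the same pixels by eye in the first and last top views. A raw before/after picture difference there was not zero, most for the battery, which I put down to changed shadows.
- **Final angle fit:** My automatic line fit on the last picture gave a wrong angle because it also picked up the cover, so I used the tip position instead. A depth fit after levelling, before the move to the tray, gave 0.5°.

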